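# Fetch the tongs from behind the condiment row

## Robot

A 6-joint arm with a two-finger parallel gripper is mounted at the origin on a cart in front of the work surface, level with it; the furniture and walls round the work are solid. World frame = base frame: x ahead of the robot, y to its left, z up, the work surface at z = 0. Lengths are in m, angles in rad, forces in N, time in s.
With the tool pointing down it reaches from about 0.275 to 0.725 m from the base axis. Payload 15.9 kg.
Tool frame: the origin (TCP) lies midway between the tips of the shut fingers; the grasp point (between the pads) lies r.pinch_z behind it (r.pinch_z is the distance from the TCP to the grasp point, in m); z points along the fingers, y is the line along which they close (so a half turn about z gives the same grasp; the last joint's range is limited). The gripper opens to 85 mm and grips with 20 to 120 N. Pads are 22 mm wide; open, the fingers measure 114 mm over their backs; the gripper's body (76 mm by 85 mm) begins 54 mm behind the grasp point. The pads swing forward as they close: fully open they stand 13 mm farther back than shut.
Start: joints at [1.175, 0.213, -0.034, 1.323, 0, 1.571], TCP at [0.193, 0.461, 0.231] pointing down, gripper open.
Joint ranges: [-2.98, 2.98], [-0.74, 1.72], [-1.14, 1.35], [-2.1, 2.04], [-1.57, 1.44], [-3.14, 3.14]. Speed limits (rad/s): [1.89, 1.89, 2.39, 2.57, 3.14, 3.14].

## Interface

Orientations are given as a rotation vector (axis times angle).
In Python, from bench import sensors, grab_frame, get_calibration, workorder, r gives the robot as it stands.
- The arm moves only by the tool drive_tool, never from a script. Its argument "plan" is one flat list of numbers, 7 for each row, row after row: the finger opening in m, from 0 to 0.0854, then the shift along the tool's x, y, z in m, then the turn, a rotation vector about the tool's x, y, z in rad. In form: [fingers, dx, dy, dz, wx, wy, wz, fingers, dx, dy, dz, wx, wy, wz, ...]. A call has 1 to 8 rows; each row is the pose to reach, as a shift and turn from the pose commanded when the call began, along the tool's axes at that moment; what a row does not reach only later rows make up. A row lasts 1/12 s, in which the tool goes at most 41.7 mm and 7.16 degrees, less where a joint would pass 70% of its speed; a pose out of reach is approached as far as the arm can. A call with a gripper value outside its range is refused whole. The fingers move at their own pace and stop on an object; "squeeze" is the grip in N (left out, the last holds). Time passes only in rows, so rows that repeat a pose let the fingers close. It gives the time, the measured TCP pose, the force, the opening and the grip force at its end, in the units of the state.
- sensors.observe(): the state, without advancing time (a new reading comes with each control period).
- grab_frame(name): name is "scene" or "top" or "wrist"; returns (picture, depth): 480x640x3 uint8, red, green, blue; 480x640 float32, m along the optical axis (not along the pixel's ray), 0 where there is no reading.
- get_calibration(name): a dict with "camera_matrix" (3x3 intrinsics, pixels), "k1" (the pictures are not rectified: a ray, as slopes to the right and down, at radius r is drawn at 1 + k1 r^2 times it, then the intrinsics apply), "rvec" (rotation vector, rad) and "tvec" (3), from world to camera coordinates, as OpenCV has them; the wrist camera has in their place "T_tool_cam" (4x4, takes a point from camera to tool coordinates, whose origin is the TCP and whose axes are the flange's). Camera axes: x right, y down, z forward; pixel columns grow to the right and rows downward; lengths in m; the calibration is good to about 2 mm. A picture is of the moment at which its call begins: read the wrist's pose just before it. get_calibration takes no time and is no camera call.
- workorder.finish_job(): hands the job in; it is judged then, once.
The state is a dict: "clock": time; "qpos": joint angles; "joint_vel": joint speeds; "joint_torque": joint torques, N m; "ee_pos": TCP position; "ee_rot": TCP orientation; "wrist_force": force on the tool from outside, world axes, zero at the start; "ft_torque": the same for the moment, N m; "grip_width": finger opening in m; "gripper_force": force on a finger pad.
Only numpy, scipy, OpenCV 4.12 (cv2) and the standard library are available. Lean on these libraries where they do the work, as an engineer would, in place of code of your own. Each camera call takes 0.05 s, during which the arm holds its last target. There are 200 camera calls.

## Task

The serving tongs lie behind the three containers in the steel condiment station. Leave the tongs where they are while you stand all three containers upright on the wooden board; then, with the containers still there, lay the tongs flat on the empty half of the green tray, lengthwise beside the cake and about halfway along the tray. Finally put each container back upright in the same well that it stood in at the start, and leave the cake pieces undisturbed.

Things in the scene. Friction and masses are not known exactly. Their poses are not given: they have to be found in the camera images.
- station: Fixed steel station: plate 180 (x) x 310 (y) x 10 mm; origin at the centre of its underside, z up. Three round wells, 76 mm across, 6 mm deep (floor at z = 4 mm), centred at x = -38, y = +95, 0, -95 mm; one container in each, which in which varies. Behind them a flat strip (z = 10 mm) where the tongs lie, ending in a lip 24 mm high at x = 84 to 90 mm.
- squeeze_bottle: White squeeze bottle with a red pointed cap, standing in the station (a like one at the far back left is no concern), upright, loose, 0.22 kg; origin at the centre of its underside, z up. 184 mm high; round body at most 56 mm across up to 126 mm; the cap, from 136 mm up, is 27 mm across at its foot and tapers to the tip; it can be carried by the cap's foot at about 145 mm.
- shaker: Stainless sugar shaker with a domed, perforated top, upright, loose; origin at the centre of its underside, z up. 117 mm high, round, 56 mm across up to 86 mm, 59 mm across at the cap from 87 to 99 mm. 0.2 kg.
- jar: Glass jar with paper label and white screw lid, upright, loose; origin at the centre of its underside, z up. 100 mm high, round, 58 mm across. 0.25 kg.
- tongs: Flat steel serving tongs, loose, lying flat along the strip behind the containers; about 192 mm long (own y axis), grip width 30 mm across the arms (own x axis), 19 mm high; origin at mid-length, mid-width on the underside; z up. The arms are stiff. Grip across both arms near the middle. 0.085 kg.
- side_board: Fixed plain wooden board, 260 (x) x 220 (y) x 12 mm, the side area for the containers; origin at the centre of its underside, z up, top 12 mm above the origin. It lies to the left or the right of the station.
- serving_tray: Fixed green tray, 332 (x, lengthwise) x 269 (y) mm; origin at the centre of its underside, z up; floor at z = 3 mm, x -150 to 150, y -118 to 118 mm; rim 20 mm high. The cake lies on its +y half; the -y half is empty, for the tongs (middle of that half: x = 0, y = -60 mm). It lies on the other side of the station from the board.
- cake_a: Smaller low piece of blueberry cake, 50 x 80 x 38 mm, loose on the green tray's +y half; origin at the centre of its underside. A bystander, not to be moved.
- cake_b: Larger low piece of blueberry cake, 82 x 76 x 46 mm, loose on the green tray's +y half; origin at the centre of its underside. A bystander, not to be moved.

How it is judged:
On the way, in this order (a step that is already met when the one before it is completed fails the run):
1. all three containers stand upright on the wooden board, the tongs still lie where they were (x of squeeze_bottle in the frame of side_board between -0.125 and 0.125 m and y of squeeze_bottle in the frame of side_board between -0.105 and 0.105 m and z of squeeze_bottle in the frame of side_board between 0.008 and 0.016 m and angle between each of squeeze_bottle, shaker, jar's own z axis and vertical below 0.1 rad and x of shaker in the frame of side_board between -0.125 and 0.125 m and y of shaker in the frame of side_board between -0.105 and 0.105 m and z of shaker in the frame of side_board between 0.008 and 0.016 m and x of jar in the frame of side_board between -0.125 and 0.125 m and y of jar in the frame of side_board between -0.105 and 0.105 m and z of jar in the frame of side_board between 0.008 and 0.016 m and distance of tongs from where it was at the start of the episode below 0.02 m), for 0.2 s.
2. the tongs lie flat and released on the empty half of the green tray, the containers still on the board (x of tongs in the frame of serving_tray between -0.055 and 0.055 m and y of tongs in the frame of serving_tray between -0.103 and -0.015 m and z of tongs in the frame of serving_tray below 0.008 m and angle between each of tongs, squeeze_bottle, shaker, jar's own z axis and vertical below 0.1 rad and angle between the y axis of tongs and the x axis of serving_tray, either way round below 0.3 rad and x of squeeze_bottle in the frame of side_board between -0.125 and 0.125 m and y of squeeze_bottle in the frame of side_board between -0.105 and 0.105 m and z of squeeze_bottle in the frame of side_board between 0.008 and 0.016 m and x of shaker in the frame of side_board between -0.125 and 0.125 m and y of shaker in the frame of side_board between -0.105 and 0.105 m and z of shaker in the frame of side_board between 0.008 and 0.016 m and x of jar in the frame of side_board between -0.125 and 0.125 m and y of jar in the frame of side_board between -0.105 and 0.105 m and z of jar in the frame of side_board between 0.008 and 0.016 m and contact force between the fingers and tongs below 0.5 N and linear speed of tongs below 0.02 m/s), for 0.2 s.
At the end, for the whole second after the job is handed in: Each container upright (0.08 rad) within 15 mm of its starting place; tongs flat on the tray's empty half, middle at tray y -15 to -103 mm and x within 55 mm, within 0.3 rad of lengthwise; cake pieces within 20 mm of their start; all released and at rest (distance of each of squeeze_bottle, shaker, jar from where it was at the start of the episode below 0.015 m and angle between each of squeeze_bottle, shaker, jar's own z axis and vertical below 0.08 rad and x of tongs in the frame of serving_tray between -0.055 and 0.055 m and y of tongs in the frame of serving_tray between -0.103 and -0.015 m and z of tongs in the frame of serving_tray below 0.008 m and angle between tongs's own z axis and vertical below 0.1 rad and angle between the y axis of tongs and the x axis of serving_tray, either way round below 0.3 rad and linear speed of each of squeeze_bottle, shaker, jar, tongs below 0.02 m/s and contact force between the fingers and squeeze_bottle below 0.5 N and contact force between the fingers and shaker below 0.5 N and contact force between the fingers and jar below 0.5 N and contact force between the fingers and tongs below 0.5 N and distance of each of cake_a, cake_b from where it was at the start of the episode below 0.02 m); the robot touches nothing.
It fails at once if a container is knocked over (angle between any of squeeze_bottle, shaker, jar's own z axis and vertical above 0.7 rad).
It fails at once if a cake piece is disturbed (moved more than 20 mm) (distance of any of cake_a, cake_b from where it was at the start of the episode above 0.02 m).
It also fails if it takes over 139 s, if anything falls off the work surface, if the arm or the gripper's body presses on something with over 40 N, if the wrist force passes 120 N, or if a joint passes its speed limit or range.

## Working session

There is one attempt and no reset: what is moved stays moved. The work goes in short steps, Python scripts to look and compute and a tool call to move; the robot and the scene stay as the last step left them, time stands still between calls to the robot, and variables do not carry over. Pictures are saved under pics/ and viewed, at most 14 in all, crops included, and the job is handed in when it is done.

Besides the shell and the picture viewer there is one more tool, called as name(argument=value, ...) on one line, values as JSON. drive_tool: Moves the arm, as the interface text tells. Its arguments: {"type":"object","properties":{"plan":{"type":"array","items":{"type":"number"}},"squeeze":{"type":"number"}},"required":["plan"]}

```bash
mkdir -p pics; ls
cat > h.py <<'E'
import numpy as np, cv2
from scipy.spatial.transform import Rotation as R
from bench import sensors, grab_frame, get_calibration, workorder, r
def cam(name, st=None):
    c=get_calibration(name); K=np.array(c["camera_matrix"]); k1=c["k1"]
    if "T_tool_cam" in c:
        T=np.eye(4); T[:3,:3]=R.from_rotvec(st["ee_rot"]).as_matrix(); T[:3,3]=st["ee_pos"]
        T=T@np.array(c["T_tool_cam"])
    else:
        T=np.eye(4); M=R.from_rotvec(np.ravel(c["rvec"])).as_matrix(); T[:3,:3]=M.T; T[:3,3]=-M.T@np.ravel(c["tvec"])
    return K,k1,T
def rays(uv,C):
    K,k1,T=C; uv=np.atleast_2d(np.float64(uv))
    d=cv2.undistortPoints(uv.reshape(-1,1,2),K,np.array([k1,0,0,0.])).reshape(-1,2)
    return np.c_[d,np.ones(len(d))]@T[:3,:3].T
def onplane(uv,C,z):
    d=rays(uv,C); o=C[2][:3,3]; return o+d*((z-o[2])/d[:,2])[:,None]
def bydepth(uv,depth,C):
    uv=np.atleast_2d(uv).astype(int); return C[2][:3,3]+rays(uv,C)*depth[uv[:,1],uv[:,0]][:,None]
def cloud(depth,C):
    v,u=np.mgrid[0:480,0:640]; return bydepth(np.c_[u.ravel(),v.ravel()],depth,C).reshape(480,640,3)
def save(n,p): cv2.imwrite(f"pics/{n}.png",p[:,:,::-1])
E
python3 - <<'E'
from h import *
for n in("top","scene"):
    p,d=grab_frame(n); save(n,p); np.savez(n,p=p,d=d); print(n,cam(n)[2].round(3).tolist())
s=sensors.observe(); p,d=grab_frame("wrist"); save("w0",p)
print(s,r.pinch_z,get_calibration("wrist"))
E
```

```text
pics
top [[-0.0, -0.995, 0.101, 0.383], [-1.0, 0.001, 0.006, 0.042], [-0.006, -0.101, -0.995, 1.349], [0.0, 0.0, 0.0, 1.0]]
scene [[-0.951, 0.217, -0.222, 0.856], [0.311, 0.674, -0.67, 1.037], [0.004, -0.706, -0.708, 1.102], [0.0, 0.0, 0.0, 1.0]]
{'clock': 0.1, 'qpos': array([ 1.17501913e+00,  2.13310027e-01, -3.49641408e-02,  1.32348218e+00,
       -1.19016227e-06,  1.57078626e+00]), 'joint_vel': array([-0.00087452, -0.00072608,  0.00166224,  0.0013962 , -0.000449  ,
       -0.00130457]), 'joint_torque': array([ 2.48643591e-03, -6.87255335e+01,  4.87804484e+01,  1.23562236e-02,
        2.52755526e-04, -1.25621233e-05]), 'ee_pos': array([0.19265259, 0.46108409, 0.23087688]), 'ee_rot': array([-6.17583329e-01, -3.08009975e+00,  1.47884279e-03]), 'wrist_force': array([-0.43417921,  0.88549793,  0.08029347]), 'ft_torque': array([ 0.04181107, -0.00545373,  0.00137517]), 'gripper_force': 0.0, 'grip_width': 0.08521526164069188} 0.0187 {'camera_matrix': array([[353.2593501,   0.       , 315.6328168],
       [  0.       , 353.2593501, 239.8877744],
       [  0.       ,   0.       ,   1.       ]]), 'k1': -0.06346976010424565, 'T_tool_cam': array([[ 6.29228760e-04, -9.52202410e-01, -3.05467140e-01,
         7.72976651e-02],
       [ 9.99999793e-01,  6.39535864e-04,  6.63280478e-05,
         2.29360542e-04],
       [ 1.32199464e-04, -3.05467119e-01,  9.52202616e-01,
        -1.42240178e-01],
       [ 0.00000000e+00,  0.00000000e+00,  0.00000000e+00,
         1.00000000e+00]])}
```

View pics/top.png

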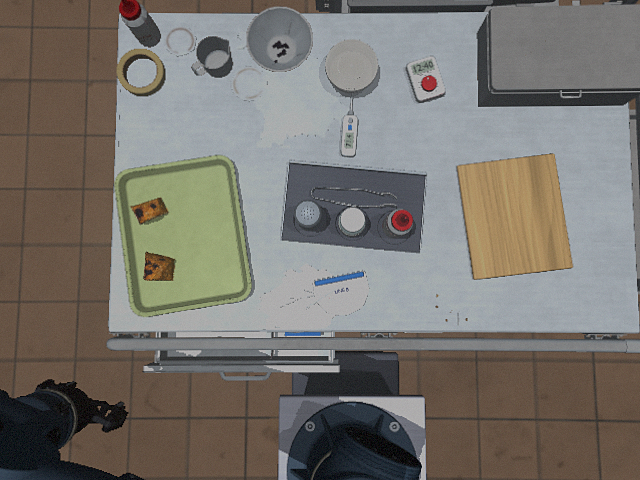

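View pics/scene.png

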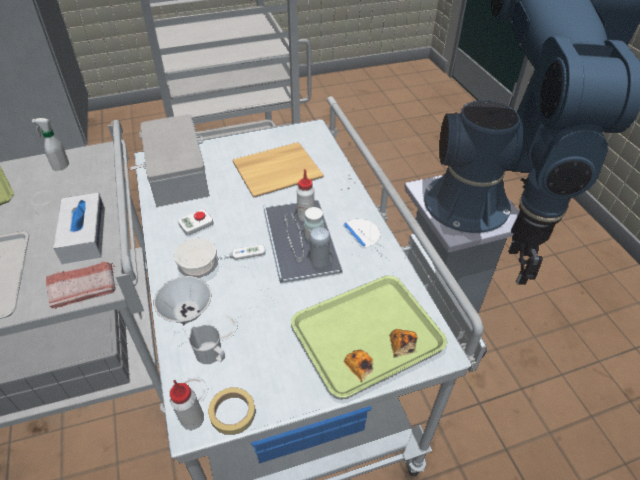

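Run:
```python
from h import *
st=np.load("top.npz"); p,d=st["p"],st["d"]; C=cam("top"); X=cloud(d,C)
hsv=cv2.cvtColor(p,cv2.COLOR_RGB2HSV); H,S,V=[hsv[:,:,i].astype(int) for i in range(3)]
vv,uu=np.mgrid[0:480,0:640]; Z=X[:,:,2]
def rect(m,z,name):
    m=cv2.morphologyEx(m.astype(np.uint8),cv2.MORPH_CLOSE,np.ones((5,5)))
    c=max(cv2.findContours(m,cv2.RETR_EXTERNAL,cv2.CHAIN_APPROX_NONE)[0],key=cv2.contourArea)[:,0]
    P=onplane(c,C,z); b=cv2.minAreaRect((P[:,:2]*1000).astype(np.float32)); print(name,b, 'n',len(c)); return c
board=(H>10)&(H<25)&(S>70)&(vv>140)&(vv<290)&(uu>440)&(uu<600)
rect(board,.012,"board"); print("zboard",np.median(Z[200:230,490:530]), "ztable",np.median(Z[180:220,430:450]))
tray=(H>28)&(H<50)&(S>50)&(vv>140)&(uu<270)
rect(tray,.020,"tray"); print("z floor",np.median(Z[180:280,195:225]))
stn=(V<125)&(S<80)&(vv>155)&(vv<260)&(uu>270)&(uu<435)
c=rect(stn,.010,"station")
print("quad",cv2.approxPolyDP(c,6,True)[:,0].tolist(), onplane(cv2.approxPolyDP(c,6,True)[:,0],C,.01).round(3).tolist())
for n,(u0,u1,v0,v1,h) in dict(shaker=(285,330,190,240,.121),jar=(330,375,195,245,.104),bottle=(375,425,195,245,.1)).items():
    q=X[v0:v1,u0:u1].reshape(-1,3); print(n,"zmax",np.percentile(q[:,2],[90,97,99.5]).round(3))
    for a,b in((.06,.2),(h-.012,h+.006)):
        k=q[(q[:,2]>a)&(q[:,2]<b)]; 
        if len(k): print("  ",a,b,len(k),k.mean(0).round(4),(k.max(0)+k.min(0))[:2]/2,np.ptp(k,0).round(3))
crop=cv2.resize(p[150:265,270:440],None,fx=4,fy=4,interpolation=cv2.INTER_CUBIC); save("crop",crop)
s=sensors.observe(); print(R.from_rotvec(s["ee_rot"]).as_matrix().round(3))
```

```text
board ((543.6802368164062, -361.7134704589844), (258.7127990722656, 218.60464477539062), 6.904067516326904) n 419
zboard 0.012705906754423957 ztable 0.0003783848727539896
tray ((501.8604736328125, 374.50396728515625), (330.9154968261719, 268.33966064453125), 9.221545219421387) n 498
z floor 0.0035631499635403463
station ((563.606689453125, -5.88885498046875), (316.1679992675781, 179.79052734375), 84.80387115478516) n 442
quad [[289, 162], [282, 240], [419, 252], [426, 174]] [[0.667, 0.14, 0.01], [0.49, 0.154, 0.01], [0.463, -0.151, 0.01], [0.639, -0.17, 0.01]]
shaker zmax [0.117 0.122 0.126]
   0.06 0.2 637 [0.5354 0.0929 0.1135] [0.53768961 0.09367004] [0.057 0.057 0.066]
   0.109 0.127 510 [0.5367 0.0935 0.1167] [0.53799662 0.09341476] [0.055 0.056 0.017]
jar zmax [0.105 0.108 0.111]
   0.06 0.2 585 [0.5215 0.0011 0.0988] [0.52304412 0.00054673] [0.054 0.058 0.052]
   0.092 0.11 464 [5.245e-01 3.000e-04 1.044e-01] [0.52466253 0.00058002] [0.05  0.05  0.015]
bottle zmax [0.14  0.149 0.187]
   0.06 0.2 620 [ 0.5157 -0.0931  0.1276] [ 0.51960055 -0.09696755] [0.053 0.055 0.13 ]
   0.08800000000000001 0.10600000000000001 23 [ 0.5084 -0.0812  0.0968] [ 0.51804473 -0.09767377] [0.049 0.053 0.017]
[[-0.923  0.386 -0.   ]
 [ 0.386  0.923 -0.001]
 [-0.    -0.001 -1.   ]]
```

View pics/crop.png

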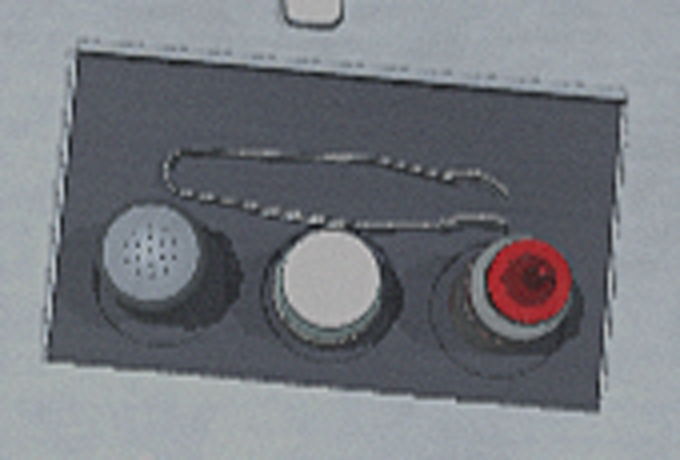

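```bash
cat >> h.py <<'E'
def Rt(a): # a: yaw (deg) of tool y, tool down
    a=np.deg2rad(a); y=np.array([np.cos(a),np.sin(a),0]); z=np.array([0,0,-1.]); return np.c_[np.cross(y,z),y,z]
def segs(*wps, start=None):
    if start is None: s=sensors.observe(); p,M=s["ee_pos"],R.from_rotvec(s["ee_rot"]).as_matrix()
    else: p,M=np.array(start[:3]),Rt(start[3])
    for w in wps:
        q,N=np.array(w[:3]),Rt(w[3])
        print(w,"->",(M.T@(q-p)).round(4).tolist(),R.from_matrix(M.T@N).as_rotvec().round(4).tolist()); p,M=q,N
E
python3 - <<'E'
from h import *
segs((.37,.22,.27,28),(.50,-.04,.27,-5.2))
p,d=np.load("scene.npz").values(); C=cam("scene"); X=cloud(d,C)
q=X.reshape(-1,3); s=(abs(q[:,0]-.52)<.05)&(abs(q[:,1]+.097)<.045)&(q[:,2]>.03)
k=q[s]
for a in np.arange(.04,.19,.01):
    m=k[(k[:,2]>a)&(k[:,2]<a+.01)]
    if len(m)>2: print(a.round(2),len(m),np.ptp(m[:,0]).round(3),np.ptp(m[:,1]).round(3),m.mean(0).round(3))
E
```

```text
(0.37, 0.22, 0.27, 28) -> [-0.2566, -0.1541, -0.0389] [-0.0008, 0.0003, 0.6863]
(0.5, -0.04, 0.27, -5.2) -> [-0.2906, -0.0073, 0.0] [0.0, 0.0, 0.5794]
0.04 21 0.02 0.033 [ 0.543 -0.082  0.046]
0.05 31 0.051 0.028 [ 0.531 -0.077  0.056]
0.06 39 0.051 0.034 [ 0.53  -0.079  0.065]
0.07 47 0.051 0.03 [ 0.528 -0.077  0.074]
0.08 49 0.052 0.032 [ 0.527 -0.079  0.084]
0.09 46 0.052 0.033 [ 0.528 -0.078  0.095]
0.1 53 0.054 0.03 [ 0.527 -0.079  0.106]
0.11 66 0.05 0.042 [ 0.527 -0.083  0.115]
0.12 39 0.041 0.027 [ 0.527 -0.084  0.124]
0.13 65 0.045 0.042 [ 0.525 -0.091  0.136]
0.14 55 0.04 0.035 [ 0.524 -0.091  0.144]
0.15 19 0.016 0.016 [ 0.523 -0.096  0.154]
0.16 7 0.005 0.009 [ 0.523 -0.096  0.167]
0.17 8 0.007 0.006 [ 0.522 -0.098  0.175]
0.18 7 0.004 0.008 [ 0.522 -0.099  0.185]
```

drive_tool(plan=[0.0854,-0.04,-0.02,-0.01,0,0,0.09,0.0854,-0.08,-0.04,-0.02,0,0,0.19,0.0854,-0.115,-0.06,-0.03,0,0,0.29,0.0854,-0.15,-0.08,-0.04,0,0,0.39,0.0854,-0.18,-0.1,-0.04,0,0,0.49,0.0854,-0.21,-0.12,-0.04,0,0,0.58,0.0854,-0.24,-0.14,-0.04,0,0,0.66,0.0854,-0.257,-0.154,-0.04,0,0,0.686])

```text
clock: 0.82
ee_pos: [0.3718, 0.2175, 0.2713]
ee_rot: [1.626, 2.687, -0.0]
wrist_force: [0.5, 1.0, 0.3]
grip_width: 0.0857
gripper_force: 0.0
```

drive_tool(plan=[0.0854,-0.036,0,0,0,0,0.07,0.0854,-0.072,0,0,0,0,0.145,0.0854,-0.108,0,0,0,0,0.22,0.0854,-0.144,0,0,0,0,0.29,0.0854,-0.18,0,0,0,0,0.365,0.0854,-0.22,-0.005,0,0,0,0.44,0.0854,-0.26,-0.007,0,0,0,0.51,0.0854,-0.291,-0.007,0,0,0,0.579])

```text
clock: 1.48
ee_pos: [0.5014, -0.0429, 0.2711]
ee_rot: [2.324, 2.114, -0.001]
wrist_force: [0.6, 0.4, -0.1]
grip_width: 0.0852
gripper_force: 0.0
```

Run:
```python
from h import *
s=sensors.observe(); p,d=grab_frame("wrist"); save("w1",p); np.savez("w1",p=p,d=d,pos=s["ee_pos"],rot=s["ee_rot"])
print(s["clock"],s["ee_pos"],s["ee_rot"],s["qpos"])
```

```text
1.4833 [ 0.50141336 -0.04285083  0.27110583] [ 2.32401184e+00  2.11384684e+00 -5.96722956e-04] [-8.50630078e-02  2.17485163e-01  7.13226105e-02  1.42486586e+00
 -3.02867779e-04  1.58037724e+00]
```

View pics/w1.png

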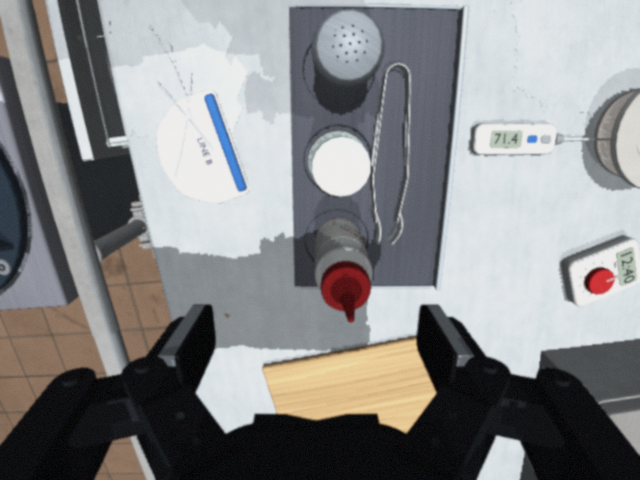

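Run:
```python
from h import *
f=np.load("w1.npz"); p,d=f["p"],f["d"]; C=cam("wrist",dict(ee_pos=f["pos"],ee_rot=f["rot"])); X=cloud(d,C)
hsv=cv2.cvtColor(p,cv2.COLOR_RGB2HSV); H,S,V=[hsv[:,:,i].astype(int) for i in range(3)]
vv,uu=np.mgrid[0:480,0:640]; Z=X[:,:,2]
def circ(m,z,n):
    m=m.astype(np.uint8); c=max(cv2.findContours(m,cv2.RETR_EXTERNAL,cv2.CHAIN_APPROX_NONE)[0],key=cv2.contourArea)[:,0]
    P=onplane(c,C,z)[:,:2]; A=np.c_[2*P,np.ones(len(P))]; s=np.linalg.lstsq(A,(P**2).sum(1),rcond=None)[0]
    print(n,s[:2].round(4),"diam",2*np.sqrt(s[2]+s[:2]@s[:2]).round(4), 'enc',cv2.minEnclosingCircle((P*1000).astype(np.float32)))
circ((V>190)&(S<30)&(vv>120)&(vv<205)&(uu>300)&(uu<375),.104,"jar")
circ((Z>.085)&(vv<95)&(uu>300)&(uu<390),.098,"shaker")
red=((H<10)|(H>170))&(S>120)&(vv>250)&(vv<330)&(uu>310)&(uu<380)
circ(red&(Z<.15),.140,"collar"); t=onplane([[350,320]],C,.186); print("tip",t)
q=X[255:320,310:385].reshape(-1,3)
for a in np.arange(.11,.19,.008):
    k=q[(q[:,2]>a)&(q[:,2]<a+.008)]
    if len(k): print(a.round(3),len(k),np.ptp(k,0).round(3),(k.max(0)+k.min(0))[:2]/2)
# station yaw from right edge of the plate; tongs
m=(vv>50)&(vv<250)&(uu>368)&(uu<416)&(V>120)
c=np.c_[uu[m],vv[m]]; P=onplane(c,C,.022)[:,:2]; yaw=-.09; Rz=np.array([[np.cos(yaw),np.sin(yaw)],[-np.sin(yaw),np.cos(yaw)]])
L=(P-[.566,-.0065])@Rz.T; print("tongs n",len(L),"local x",np.percentile(L[:,0],[0,2,98,100]),"y",np.percentile(L[:,1],[0,2,98,100]))
for a in np.arange(-.1,.1,.02):
    k=L[(L[:,1]>a)&(L[:,1]<a+.02)]
    if len(k): print(a.round(2),len(k),k[:,0].min().round(4),k[:,0].max().round(4))
ed=onplane([[291,100],[294,240],[463,20],[437,285],[295,287]],C,.010); print(ed.round(4).tolist())
```

```text
jar [0.5285 0.0007] diam 0.05 enc ((529.0809936523438, 1.6473186016082764), 26.648860931396484)
shaker [0.5411 0.0942] diam 0.0592 enc ((540.7831420898438, 94.26861572265625), 30.592432022094727)
collar [ 0.5227 -0.0952] diam 0.038 enc ((522.4839477539062, -96.19795227050781), 22.59255027770996)
tip [[ 0.52215351 -0.10145471  0.186     ]]
0.11 406 [0.052 0.035 0.008] [ 0.52300682 -0.09330021]
0.118 208 [0.043 0.022 0.008] [ 0.52276132 -0.08686062]
0.126 165 [0.044 0.02  0.008] [ 0.52294266 -0.08746963]
0.134 1172 [0.044 0.042 0.008] [ 0.52289983 -0.0985948 ]
0.142 347 [0.025 0.023 0.008] [ 0.52250955 -0.09790948]
0.15 151 [0.015 0.014 0.008] [ 0.52301821 -0.09814006]
0.158 85 [0.01  0.006 0.008] [ 0.5226708  -0.09772328]
0.166 78 [0.009 0.006 0.008] [ 0.5228184  -0.09803108]
0.174 64 [0.007 0.004 0.008] [ 0.52274499 -0.09877428]
0.182 48 [0.006 0.004 0.006] [ 0.52255453 -0.09922879]
tongs n 1760 local x [-0.00556341 -0.00411961  0.04218462  0.04354266] y [-0.09491552 -0.08748103  0.10901036  0.11099667]
-0.1 75 0.0122 0.0399
-0.08 139 0.0076 0.0408
-0.06 114 0.0044 0.0396
-0.04 115 0.0024 0.0428
-0.02 155 -0.0017 0.0435
0.0 204 -0.002 0.0429
0.02 244 -0.0031 0.0419
0.04 170 -0.0034 0.0413
0.06 136 0.0086 0.0402
0.08 231 -0.0052 0.042
[[0.486, 0.0655, 0.01], [0.4717, -0.0918, 0.01], [0.6714, 0.1291, 0.01], [0.6444, -0.1679, 0.01], [0.4659, -0.1534, 0.01]]
```

Run:
```python
from h import *
print(sensors.observe()["ee_pos"])
segs((.5227,-.098,.228,-5.2),(.5227,-.098,.128,-5.2),(.5227,-.098,.200,-5.2),(.467,-.432,.20,-30),(.467,-.432,.137,-30),(.467,-.432,.24,-30),(.527,.001,.24,-5.2),(.527,.001,.044,-5.2))
```

```text
[ 0.50319007 -0.04604376  0.27049021]
(0.5227, -0.098, 0.228, -5.2) -> [-0.0496, 0.0247, 0.0426] [-0.0002, 0.0017, -0.0113]
(0.5227, -0.098, 0.128, -5.2) -> [0.0, 0.0, 0.1] [0.0, 0.0, 0.0]
(0.5227, -0.098, 0.2, -5.2) -> [0.0, 0.0, -0.072] [0.0, 0.0, 0.0]
(0.467, -0.432, 0.2, -30) -> [-0.3377, -0.0252, 0.0] [0.0, 0.0, 0.4328]
(0.467, -0.432, 0.137, -30) -> [0.0, 0.0, 0.063] [0.0, 0.0, 0.0]
(0.467, -0.432, 0.24, -30) -> [0.0, 0.0, -0.103] [0.0, 0.0, 0.0]
(0.527, 0.001, 0.24, -5.2) -> [0.405, -0.1645, 0.0] [0.0, 0.0, -0.4328]
(0.527, 0.001, 0.044, -5.2) -> [0.0, 0.0, 0.196] [0.0, 0.0, 0.0]
```

drive_tool(plan=[0.0854,-0.025,0.012,0.02,0,0,-0.011,0.0854,-0.0496,0.0247,0.0426,0,0,-0.011,0.0854,-0.0496,0.0247,0.0426,0,0,-0.011,0.0854,-0.0496,0.0247,0.0426,0,0,-0.011,0.0854,-0.0496,0.0247,0.0426,0,0,-0.011,0.0854,-0.0496,0.0247,0.0426,0,0,-0.011])

```text
clock: 2.03
ee_pos: [0.5213, -0.091, 0.2296]
ee_rot: [2.306, 2.132, 0.001]
wrist_force: [0.5, -0.6, 0.4]
grip_width: 0.0853
gripper_force: 0.0
```

Run:
```python
from h import *
segs((.5227,-.098,.128,-5.2))
s=sensors.observe(); p,d=grab_frame("wrist"); C=cam("wrist",s); X=cloud(d,C); q=X.reshape(-1,3)
for a in(.132,.142,.150,.16,.17):
    k=q[(q[:,2]>a)&(q[:,2]<a+.01)&(abs(q[:,0]-.523)<.035)&(abs(q[:,1]+.098)<.035)]
    if len(k): print(a,len(k),np.ptp(k,0).round(3),(k.max(0)+k.min(0))[:2]/2)
print(s["ee_pos"],s["joint_vel"].round(3))
```

```text
(0.5227, -0.098, 0.128, -5.2) -> [-0.0069, 0.0018, 0.1016] [0.001, -0.0, 0.0125]
0.132 1775 [0.043 0.043 0.01 ] [ 0.52306657 -0.0989237 ]
0.142 613 [0.025 0.024 0.01 ] [ 0.52277045 -0.09807028]
0.15 247 [0.016 0.012 0.01 ] [ 0.52298334 -0.09778527]
0.16 126 [0.01  0.007 0.01 ] [ 0.52291904 -0.09831615]
0.17 115 [0.008 0.005 0.01 ] [ 0.52279254 -0.09824005]
[ 0.52130345 -0.09095362  0.22956375] [ 0.006 -0.005 -0.    -0.004 -0.001 -0.001]
```

drive_tool(plan=[0.0854,-0.007,0.0018,0.01,0,0,0.0125,0.0854,-0.007,0.0018,0.03,0,0,0.0125,0.0854,-0.007,0.0018,0.055,0,0,0.0125,0.0854,-0.007,0.0018,0.075,0,0,0.0125,0.0854,-0.007,0.0018,0.09,0,0,0.0125,0.0854,-0.007,0.0018,0.1,0,0,0.0125,0.0854,-0.007,0.0018,0.1015,0,0,0.0125,0.0854,-0.007,0.0018,0.1015,0,0,0.0125], squeeze=30)

```text
clock: 2.75
ee_pos: [0.5223, -0.0987, 0.1271]
ee_rot: [-2.32, -2.117, 0.0]
wrist_force: [0.9, 0.9, 0.8]
grip_width: 0.0857
gripper_force: 0.0
```

drive_tool(plan=[0.03,0,0,0,0,0,0,0.03,0,0,0,0,0,0,0.03,0,0,0,0,0,0,0.03,0,0,0,0,0,0,0.03,0,0,0,0,0,0,0.03,0,0,0,0,0,0])

```text
clock: 3.25
ee_pos: [0.5225, -0.0988, 0.1275]
ee_rot: [2.321, 2.117, 0.0]
wrist_force: [-0.8, -0.5, 3.6]
grip_width: 0.0299
gripper_force: 2.8
```

drive_tool(plan=[0.01,0,0,0,0,0,0,0.01,0,0,0,0,0,0,0.01,0,0,0,0,0,0,0.01,0,0,0,0,0,0])

```text
clock: 3.58
ee_pos: [0.5226, -0.0988, 0.1277]
ee_rot: [2.32, 2.117, 0.001]
wrist_force: [-1.4, 0.6, 5.8]
grip_width: 0.027
gripper_force: 27.0
```

Run:
```python
from h import *
p,d=grab_frame("wrist"); save("w2",p[200:480,150:500])
```

```text
(no output)
```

View pics/w2.png

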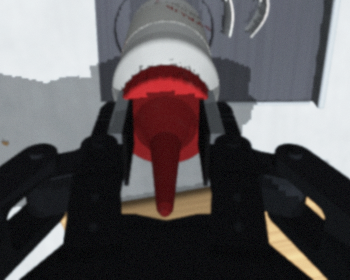

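drive_tool(plan=[0.01,0,0,-0.005,0,0,0,0.01,0,0,-0.015,0,0,0,0.01,0,0,-0.03,0,0,0,0.01,0,0,-0.05,0,0,0,0.01,0,0,-0.065,0,0,0,0.01,0,0,-0.072,0,0,0,0.01,0,0,-0.072,0,0,0,0.01,0,0,-0.072,0,0,0], squeeze=40)

```text
clock: 4.3
ee_pos: [0.5225, -0.0988, 0.1991]
ee_rot: [2.321, 2.117, 0.0]
wrist_force: [0.2, -0.3, -1.3]
grip_width: 0.023
gripper_force: 66.5
```

Run:
```python
from h import *
segs((.467,-.432,.20,-30),(.467,-.432,.137,-30))
```

```text
(0.467, -0.432, 0.2, -30) -> [-0.3369, -0.0248, -0.0009] [0.0002, -0.0, 0.4321]
(0.467, -0.432, 0.137, -30) -> [0.0, 0.0, 0.063] [0.0, 0.0, 0.0]
```

Run:
```python
from h import *
p,d=grab_frame("wrist"); save("w3",p[200:480,150:500]); s=sensors.observe(); print(s["grip_width"],s["gripper_force"],s["wrist_force"])
```

```text
0.02340845714981022 66.47421063339152 [-0.93456478 -0.317651   -2.91129168]
```

View pics/w3.png

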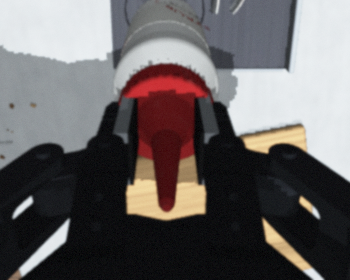

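drive_tool(plan=[0.01,-0.02,-0.001,0,0,0,0.02,0.01,-0.055,-0.003,0,0,0,0.06,0.01,-0.09,-0.006,0,0,0,0.11,0.01,-0.125,-0.009,0,0,0,0.16,0.01,-0.16,-0.012,0,0,0,0.21,0.01,-0.195,-0.014,0,0,0,0.26,0.01,-0.23,-0.017,0,0,0,0.31,0.01,-0.265,-0.02,0,0,0,0.35])

```text
clock: 5.02
ee_pos: [0.4772, -0.3622, 0.198]
ee_rot: [-2.655, -1.677, 0.001]
wrist_force: [0.4, 0.4, -1.1]
grip_width: 0.0231
gripper_force: 66.1
```

drive_tool(plan=[0.01,-0.03,-0.0,0,0,0,0.03,0.01,-0.055,0.0,0,0,0,0.06,0.01,-0.07,0,0,0,0,0.08,0.01,-0.072,0,0.01,0,0,0.08,0.01,-0.072,0,0.025,0,0,0.08,0.01,-0.072,0,0.04,0,0,0.08,0.01,-0.072,0,0.045,0,0,0.08,0.01,-0.072,0,0.045,0,0,0.08])

```text
clock: 5.68
ee_pos: [0.4471, -0.4244, 0.1522]
ee_rot: [-2.715, -1.573, 0.001]
wrist_force: [0.6, 0.1, -1.6]
grip_width: 0.0234
gripper_force: 63.2
```

Run:
```python
from h import *
s=sensors.observe(); print(s["grip_width"],s["gripper_force"],s["wrist_force"],s["ee_pos"])
segs((.467,-.432,.138,-30))
p,d=grab_frame("top"); C=cam("top"); X=cloud(d,C); save("t2",cv2.resize(p[120:330,420:640],None,fx=3,fy=3))
p,d=grab_frame("scene"); save("s2",cv2.resize(p[110:230,200:400],None,fx=4,fy=4))
```

```text
0.02337072115388939 63.238625838221196 [ 0.55364761  0.11569918 -1.63286266] [ 0.44707273 -0.4243839   0.15223118]
(0.467, -0.432, 0.138, -30) -> [0.0033, 0.0211, 0.0142] [-0.0033, -0.001, 0.0032]
```

View pics/s2.png

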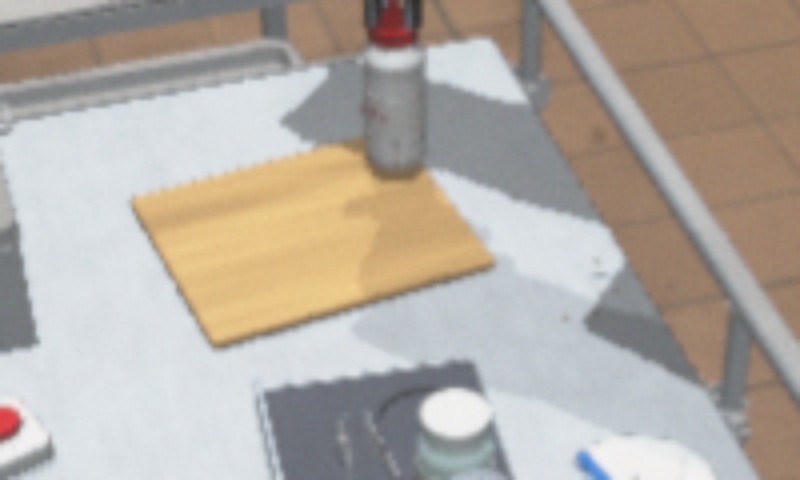

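drive_tool(plan=[0.01,0.002,0.01,0,0,0,0,0.01,0.003,0.018,0,0,0,0.003,0.01,0.003,0.021,0,0,0,0.003,0.01,0.003,0.021,0.004,0,0,0.003,0.01,0.003,0.021,0.008,0,0,0.003,0.01,0.003,0.021,0.011,0,0,0.003,0.01,0.003,0.021,0.012,0,0,0.003,0.01,0.003,0.021,0.012,0,0,0.003])

```text
clock: 6.45
ee_pos: [0.4668, -0.4336, 0.1419]
ee_rot: [-2.721, -1.569, 0.0]
wrist_force: [0.3, 0.8, -2.0]
grip_width: 0.0234
gripper_force: 63.2
```

drive_tool(plan=[0.01,0,0,0.002,0,0,0,0.01,0,0,0.002,0,0,0,0.01,0,0,0.002,0,0,0])

```text
clock: 6.7
ee_pos: [0.4672, -0.4338, 0.1402]
ee_rot: [2.721, 1.569, 0.0]
wrist_force: [0.1, -0.1, -1.4]
grip_width: 0.0233
gripper_force: 63.2
```

drive_tool(plan=[0.01,0,0,0.002,0,0,0,0.01,0,0,0.002,0,0,0,0.01,0,0,0.002,0,0,0])

```text
clock: 6.95
ee_pos: [0.4672, -0.4337, 0.1381]
ee_rot: [-2.721, -1.569, 0.0]
wrist_force: [-0.0, -0.2, -1.3]
grip_width: 0.0236
gripper_force: 63.2
```

drive_tool(plan=[0.01,0,0,0.002,0,0,0,0.01,0,0,0.002,0,0,0,0.01,0,0,0.002,0,0,0])

```text
clock: 7.2
ee_pos: [0.4675, -0.4342, 0.1372]
ee_rot: [2.72, 1.569, 0.0]
wrist_force: [-2.7, 2.2, 9.1]
grip_width: 0.0235
gripper_force: 66.7
```

drive_tool(plan=[0.01,0,0,-0.001,0,0,0,0.04,0,0,-0.001,0,0,0,0.0854,0,0,-0.001,0,0,0,0.0854,0,0,-0.001,0,0,0,0.0854,0,0,-0.001,0,0,0,0.0854,0,0,-0.001,0,0,0,0.0854,0,0,-0.001,0,0,0])

```text
clock: 7.78
ee_pos: [0.4672, -0.4338, 0.1371]
ee_rot: [-2.721, -1.57, 0.0]
wrist_force: [-0.4, -0.5, -0.0]
grip_width: 0.0854
gripper_force: 0.0
```

drive_tool(plan=[0.0854,0,0,-0.01,0,0,0,0.0854,0,0,-0.03,0,0,0,0.0854,0,0,-0.06,0,0,0,0.0854,0,0,-0.085,0,0,0,0.0854,0,0,-0.1,0,0,0,0.0854,0,0,-0.1,0,0,0,0.0854,0,0,-0.1,0,0,0,0.0854,0,0,-0.1,0,0,0])

```text
clock: 8.45
ee_pos: [0.4671, -0.4336, 0.2367]
ee_rot: [-2.721, -1.569, 0.0]
wrist_force: [0.2, 0.0, 0.2]
grip_width: 0.0854
gripper_force: 0.0
```

Run:
```python
from h import *
p,d=grab_frame("wrist"); s=sensors.observe(); C=cam("wrist",s); q=cloud(d,C).reshape(-1,3)
for a in(.138,.15,.16,.17,.18):
    k=q[(q[:,2]>a)&(q[:,2]<a+.01)&(abs(q[:,0]-.467)<.04)&(abs(q[:,1]+.433)<.04)]
    if len(k): print(a,len(k),np.ptp(k,0).round(3),(k.max(0)+k.min(0))/2)
segs((.497,-.215,.24,-17.5),(.527,.001,.23,-5.2),(.527,.001,.044,-5.2))
```

```text
0.138 1648 [0.044 0.043 0.01 ] [ 0.46629176 -0.43448871  0.14303436]
0.15 599 [0.024 0.025 0.01 ] [ 0.46636397 -0.43463763  0.15500825]
0.16 170 [0.014 0.013 0.01 ] [ 0.46607657 -0.43462497  0.16493797]
0.17 127 [0.009 0.008 0.01 ] [ 0.46633075 -0.43435577  0.1750343 ]
0.18 108 [0.007 0.006 0.01 ] [ 0.46598979 -0.43470157  0.18508432]
(0.497, -0.215, 0.24, -17.5) -> [0.2042, -0.0834, -0.0035] [-0.0013, -0.0005, -0.219]
(0.527, 0.001, 0.23, -5.2) -> [0.215, -0.0363, 0.01] [0.0, 0.0, -0.2147]
(0.527, 0.001, 0.044, -5.2) -> [0.0, 0.0, 0.186] [0.0, 0.0, 0.0]
```

Bottle upright on the board. Next the jar.

drive_tool(plan=[0.0854,0.025,-0.01,0,0,0,-0.03,0.0854,0.06,-0.024,0,0,0,-0.06,0.0854,0.095,-0.038,0,0,0,-0.1,0.0854,0.13,-0.053,0,0,0,-0.14,0.0854,0.168,-0.068,0,0,0,-0.18,0.0854,0.204,-0.083,-0.003,0,0,-0.219])

```text
clock: 9.0
ee_pos: [0.4967, -0.2135, 0.2389]
ee_rot: [-2.53, -1.858, 0.002]
wrist_force: [0.5, -0.5, 0.6]
grip_width: 0.0852
gripper_force: 0.0
```

drive_tool(plan=[0.0854,0.035,-0.006,0,0,0,-0.035,0.0854,0.07,-0.012,0,0,0,-0.07,0.0854,0.11,-0.018,0.005,0,0,-0.11,0.0854,0.15,-0.025,0.01,0,0,-0.15,0.0854,0.185,-0.031,0.01,0,0,-0.185,0.0854,0.215,-0.036,0.01,0,0,-0.215,0.0854,0.215,-0.036,0.01,0,0,-0.215,0.0854,0.215,-0.036,0.01,0,0,-0.215])

```text
clock: 9.67
ee_pos: [0.5274, 0.0016, 0.2293]
ee_rot: [-2.316, -2.121, 0.002]
wrist_force: [0.2, -0.6, 1.4]
grip_width: 0.0857
gripper_force: 0.0
```

drive_tool(plan=[0.0854,0,0,0,0,0,0,0.0854,0,0,0,0,0,0,0.0854,0,0,0,0,0,0])

```text
clock: 9.92
ee_pos: [0.5277, -0.0008, 0.23]
ee_rot: [-2.321, -2.117, 0.001]
wrist_force: [-0.5, 0.4, -0.5]
grip_width: 0.0852
gripper_force: 0.0
```

Run:
```python
from h import *
p,d=grab_frame("wrist"); s=sensors.observe(); C=cam("wrist",s); q=cloud(d,C).reshape(-1,3)
for a in(.04,.06,.08,.095):
    k=q[(q[:,2]>a)&(q[:,2]<a+.015)&(abs(q[:,0]-.527)<.045)&(abs(q[:,1]-.001)<.045)]
    if len(k): print(a,len(k),np.ptp(k,0).round(3),(k.max(0)+k.min(0))/2)
segs((.527,.001,.044,-5.2)); print(s["ee_pos"])
```

```text
0.04 123 [0.053 0.019 0.015] [0.52918284 0.020446   0.04754378]
0.06 297 [0.056 0.034 0.015] [0.52854189 0.01237241 0.06762178]
0.08 96 [0.044 0.014 0.015] [0.52936214 0.01900762 0.08750197]
0.095 3182 [0.051 0.051 0.011] [0.52860909 0.00083119 0.10049284]
(0.527, 0.001, 0.044, -5.2) -> [0.0017, -0.0009, 0.1861] [-0.0002, 0.0001, -0.0013]
[ 0.52774348 -0.00072766  0.23011127]
```

drive_tool(plan=[0.0854,0.0016,0.001,0.03,0,0,0,0.0854,0.0016,0.001,0.07,0,0,0,0.0854,0.0016,0.001,0.105,0,0,0,0.0854,0.0016,0.001,0.135,0,0,0,0.0854,0.0016,0.001,0.16,0,0,0,0.0854,0.0016,0.001,0.178,0,0,0,0.0854,0.0016,0.001,0.185,0,0,0,0.0854,0.0016,0.001,0.185,0,0,0], squeeze=30)

```text
clock: 10.63
ee_pos: [0.528, 0.0012, 0.044]
ee_rot: [-2.319, -2.116, 0.003]
wrist_force: [0.5, -0.2, 0.6]
grip_width: 0.0854
gripper_force: 0.0
```

drive_tool(plan=[0.04,0,0,0,0,0,0,0.04,0,0,0,0,0,0,0.04,0,0,0,0,0,0,0.04,0,0,0,0,0,0,0.04,0,0,0,0,0,0,0.04,0,0,0,0,0,0])

```text
clock: 11.13
ee_pos: [0.5299, 0.0017, 0.0467]
ee_rot: [2.319, 2.118, 0.003]
wrist_force: [-2.7, -0.2, 7.2]
grip_width: 0.0565
gripper_force: 30.8
```

drive_tool(plan=[0.04,0,0,-0.005,0,0,0,0.04,0,0,-0.015,0,0,0,0.04,0,0,-0.03,0,0,0,0.04,0,0,-0.045,0,0,0,0.04,0,0,-0.055,0,0,0,0.04,0,0,-0.06,0,0,0,0.04,0,0,-0.06,0,0,0,0.04,0,0,-0.06,0,0,0])

```text
clock: 11.8
ee_pos: [0.529, 0.0017, 0.1052]
ee_rot: [2.32, 2.119, 0.0]
wrist_force: [0.7, 1.1, -2.1]
grip_width: 0.0564
gripper_force: 32.9
```

Run:
```python
from h import *
print(sensors.observe()["ee_pos"]); segs((.49,-.155,.11,-17.5),(.452,-.313,.11,-30),(.452,-.313,.056,-30))
```

```text
[0.52903523 0.00174577 0.10517288]
(0.49, -0.155, 0.11, -17.5) -> [-0.1596, -0.0247, -0.0048] [0.0002, -0.0001, 0.215]
(0.452, -0.313, 0.11, -30) -> [-0.1621, 0.0113, 0.0] [0.0, 0.0, 0.2182]
(0.452, -0.313, 0.056, -30) -> [0.0, 0.0, 0.054] [0.0, 0.0, 0.0]
```

drive_tool(plan=[0.04,-0.02,-0.003,0,0,0,0.03,0.04,-0.05,-0.008,0,0,0,0.07,0.04,-0.085,-0.013,-0.005,0,0,0.11,0.04,-0.12,-0.019,-0.005,0,0,0.16,0.04,-0.16,-0.025,-0.005,0,0,0.215])

```text
clock: 12.22
ee_pos: [0.4888, -0.1561, 0.1096]
ee_rot: [-2.534, -1.856, 0.001]
wrist_force: [1.6, -0.4, -1.7]
grip_width: 0.0563
gripper_force: 32.9
```

drive_tool(plan=[0.04,-0.035,0.003,0,0,0,0.05,0.04,-0.07,0.005,0,0,0,0.1,0.04,-0.105,0.008,0,0,0,0.15,0.04,-0.135,0.01,0,0,0,0.19,0.04,-0.155,0.011,0,0,0,0.21,0.04,-0.162,0.011,0,0,0,0.218,0.04,-0.162,0.011,0.01,0,0,0.218,0.04,-0.162,0.011,0.02,0,0,0.218])

```text
clock: 12.88
ee_pos: [0.4515, -0.3127, 0.0891]
ee_rot: [-2.72, -1.571, -0.0]
wrist_force: [0.3, -0.8, -1.3]
grip_width: 0.0568
gripper_force: 32.9
```

drive_tool(plan=[0.04,0,0,0.01,0,0,0,0.04,0,0,0.02,0,0,0,0.04,0,0,0.026,0,0,0,0.04,0,0,0.03,0,0,0,0.04,0,0,0.03,0,0,0,0.04,0,0,0.03,0,0,0])

```text
clock: 13.38
ee_pos: [0.4516, -0.3129, 0.0602]
ee_rot: [-2.72, -1.572, 0.0]
wrist_force: [0.1, -0.8, -2.0]
grip_width: 0.0567
gripper_force: 32.9
```

drive_tool(plan=[0.04,0,0,0.002,0,0,0,0.04,0,0,0.004,0,0,0,0.04,0,0,0.004,0,0,0,0.04,0,0,0.004,0,0,0])

```text
clock: 13.72
ee_pos: [0.4515, -0.3132, 0.0563]
ee_rot: [2.721, 1.571, 0.0]
wrist_force: [0.1, 0.4, -2.0]
grip_width: 0.0566
gripper_force: 32.9
```

drive_tool(plan=[0.04,0,0,0.001,0,0,0,0.04,0,0,0.0015,0,0,0,0.04,0,0,0.0015,0,0,0])

```text
clock: 13.97
ee_pos: [0.4515, -0.3132, 0.0548]
ee_rot: [2.72, 1.571, 0.0]
wrist_force: [0.1, 0.2, -0.8]
grip_width: 0.0565
gripper_force: 33.0
```

drive_tool(plan=[0.04,0,0,0.001,0,0,0,0.04,0,0,0.001,0,0,0,0.07,0,0,0.001,0,0,0,0.0854,0,0,0.001,0,0,0,0.0854,0,0,0.001,0,0,0,0.0854,0,0,0.001,0,0,0,0.0854,0,0,0.001,0,0,0])

```text
clock: 14.55
ee_pos: [0.4514, -0.3132, 0.0536]
ee_rot: [-2.721, -1.571, 0.0]
wrist_force: [0.5, -0.4, 0.3]
grip_width: 0.0852
gripper_force: 0.0
```

drive_tool(plan=[0.0854,0,0,-0.01,0,0,0,0.0854,0,0,-0.035,0,0,0,0.0854,0,0,-0.07,0,0,0,0.0854,0,0,-0.105,0,0,0,0.0854,0,0,-0.135,0,0,0,0.0854,0,0,-0.155,0,0,0,0.0854,0,0,-0.165,0,0,0,0.0854,0,0,-0.165,0,0,0])

```text
clock: 15.22
ee_pos: [0.4522, -0.3137, 0.221]
ee_rot: [2.718, 1.569, 0.002]
wrist_force: [0.1, 0.1, -0.1]
grip_width: 0.0854
gripper_force: 0.0
```

Run:
```python
from h import *
p,d=grab_frame("wrist"); s=sensors.observe(); C=cam("wrist",s); q=cloud(d,C).reshape(-1,3)
k=q[(q[:,2]>.1)&(q[:,2]<.12)&(abs(q[:,0]-.452)<.045)&(abs(q[:,1]+.313)<.045)]; print(len(k),np.ptp(k,0).round(3),(k.max(0)+k.min(0))/2,k.mean(0))
segs((.496,-.109,.22,-17.5),(.540,.094,.22,-5.2)); print(s["ee_pos"])
```

```text
3566 [0.051 0.051 0.012] [ 0.45092224 -0.3136035   0.10619815] [ 0.451412   -0.31236134  0.10934806]
(0.496, -0.109, 0.22, -17.5) -> [0.1992, -0.0638, -0.001] [0.0012, 0.0002, -0.2181]
(0.54, 0.094, 0.22, -5.2) -> [0.2068, -0.0191, 0.0] [0.0, 0.0, -0.2147]
[ 0.45169633 -0.31337467  0.21908261]
```

Jar is on the board (top around z≈0.112). Now the shaker.

drive_tool(plan=[0.0854,0.025,-0.008,0,0,0,-0.03,0.0854,0.06,-0.019,0,0,0,-0.06,0.0854,0.095,-0.03,0,0,0,-0.1,0.0854,0.13,-0.042,0,0,0,-0.14,0.0854,0.165,-0.053,0,0,0,-0.18,0.0854,0.199,-0.064,0,0,0,-0.218])

```text
clock: 15.77
ee_pos: [0.4947, -0.1069, 0.2169]
ee_rot: [-2.53, -1.859, 0.003]
wrist_force: [-0.0, 0.0, -0.0]
grip_width: 0.0854
gripper_force: 0.0
```

drive_tool(plan=[0.0854,0.035,-0.003,0,0,0,-0.035,0.0854,0.07,-0.006,0,0,0,-0.07,0.0854,0.11,-0.01,0,0,0,-0.11,0.0854,0.145,-0.013,0,0,0,-0.15,0.0854,0.18,-0.016,0,0,0,-0.185,0.0854,0.207,-0.019,0,0,0,-0.215,0.0854,0.207,-0.019,0,0,0,-0.215,0.0854,0.207,-0.019,0,0,0,-0.215])

```text
clock: 16.43
ee_pos: [0.5389, 0.0953, 0.2167]
ee_rot: [-2.316, -2.12, 0.004]
wrist_force: [-0.3, -1.1, 0.0]
grip_width: 0.0857
gripper_force: 0.0
```

drive_tool(plan=[0.0854,0,0,0,0,0,0,0.0854,0,0,0,0,0,0,0.0854,0,0,0,0,0,0])

```text
clock: 16.68
ee_pos: [0.5394, 0.0932, 0.2184]
ee_rot: [-2.321, -2.117, 0.001]
wrist_force: [0.1, 1.0, 1.4]
grip_width: 0.0852
gripper_force: 0.0
```

Run:
```python
from h import *
p,d=grab_frame("wrist"); s=sensors.observe(); C=cam("wrist",s); q=cloud(d,C).reshape(-1,3)
for a in(.06,.08,.09,.1,.11):
    k=q[(q[:,2]>a)&(q[:,2]<a+.015)&(abs(q[:,0]-.54)<.045)&(abs(q[:,1]-.094)<.045)]
    if len(k): print(a,len(k),np.ptp(k,0).round(3),(k.max(0)+k.min(0))/2)
segs((.540,.094,.074,-5.2)); print(s["ee_pos"])
```

```text
0.06 148 [0.048 0.017 0.015] [0.54286316 0.11363297 0.06744797]
0.08 68 [0.053 0.017 0.015] [0.54115788 0.11493424 0.08747681]
0.09 402 [0.058 0.058 0.014] [0.54108271 0.09434585 0.09803068]
0.1 2049 [0.058 0.058 0.015] [0.54108271 0.09434585 0.10750855]
0.11 3662 [0.052 0.052 0.012] [0.54102695 0.09432873 0.11623497]
(0.54, 0.094, 0.074, -5.2) -> [0.0007, 0.0005, 0.1446] [-0.0003, 0.0001, -0.0013]
[0.53946518 0.09332541 0.21857549]
```

drive_tool(plan=[0.0854,0.001,0.0015,0.02,0,0,0,0.0854,0.001,0.0015,0.055,0,0,0,0.0854,0.001,0.0015,0.09,0,0,0,0.0854,0.001,0.0015,0.12,0,0,0,0.0854,0.001,0.0015,0.138,0,0,0,0.0854,0.001,0.0015,0.1445,0,0,0,0.0854,0.001,0.0015,0.1445,0,0,0,0.0854,0.001,0.0015,0.1445,0,0,0])

```text
clock: 17.4
ee_pos: [0.5417, 0.0949, 0.0752]
ee_rot: [2.32, 2.118, 0.001]
wrist_force: [0.2, 0.7, 0.1]
grip_width: 0.0857
gripper_force: 0.0
```

drive_tool(plan=[0.04,0,0,0,0,0,0,0.04,0,0,0,0,0,0,0.04,0,0,0,0,0,0,0.04,0,0,0,0,0,0,0.04,0,0,0,0,0,0,0.04,0,0,0,0,0,0])

```text
clock: 17.9
ee_pos: [0.5421, 0.0954, 0.0757]
ee_rot: [2.319, 2.118, 0.003]
wrist_force: [-2.3, 0.8, 10.3]
grip_width: 0.0578
gripper_force: 30.1
```

drive_tool(plan=[0.04,0,0,-0.005,0,0,0,0.04,0,0,-0.015,0,0,0,0.04,0,0,-0.03,0,0,0,0.04,0,0,-0.045,0,0,0,0.04,0,0,-0.055,0,0,0,0.04,0,0,-0.06,0,0,0,0.04,0,0,-0.06,0,0,0,0.04,0,0,-0.06,0,0,0])

```text
clock: 18.57
ee_pos: [0.5411, 0.0952, 0.134]
ee_rot: [-2.32, -2.119, 0.0]
wrist_force: [-0.2, -0.6, -3.5]
grip_width: 0.0575
gripper_force: 32.8
```

Run:
```python
from h import *
print(sensors.observe()["ee_pos"]); segs((.558,-.10,.135,-15),(.576,-.293,.135,-25))
```

```text
[0.54114706 0.09517177 0.13404045]
(0.558, -0.1, 0.135, -15) -> [-0.1928, 0.0344, -0.001] [-0.0001, -0.0, 0.1713]
(0.576, -0.293, 0.135, -25) -> [-0.1818, 0.0673, 0.0] [0.0, 0.0, 0.1745]
```

drive_tool(plan=[0.04,-0.02,0.003,0,0,0,0.02,0.04,-0.05,0.009,0,0,0,0.05,0.04,-0.085,0.015,0,0,0,0.08,0.04,-0.12,0.021,0,0,0,0.11,0.04,-0.158,0.028,0,0,0,0.14,0.04,-0.193,0.034,0,0,0,0.171])

```text
clock: 19.07
ee_pos: [0.557, -0.102, 0.1333]
ee_rot: [-2.493, -1.911, 0.002]
wrist_force: [1.5, 0.4, -1.7]
grip_width: 0.0577
gripper_force: 32.8
```

drive_tool(plan=[0.04,-0.035,0.013,0,0,0,0.04,0.04,-0.07,0.026,0,0,0,0.07,0.04,-0.105,0.039,0,0,0,0.1,0.04,-0.14,0.052,0,0,0,0.135,0.04,-0.167,0.062,0,0,0,0.16,0.04,-0.182,0.067,0,0,0,0.175,0.04,-0.182,0.067,0.01,0,0,0.175,0.04,-0.182,0.067,0.02,0,0,0.175])

```text
clock: 19.73
ee_pos: [0.575, -0.2939, 0.1127]
ee_rot: [-2.65, -1.686, 0.0]
wrist_force: [0.0, 0.4, -2.9]
grip_width: 0.0575
gripper_force: 33.0
```

drive_tool(plan=[0.04,0,0,0.01,0,0,0,0.04,0,0,0.018,0,0,0,0.04,0,0,0.022,0,0,0,0.04,0,0,0.025,0,0,0,0.04,0,0,0.025,0,0,0,0.04,0,0,0.025,0,0,0])

```text
clock: 20.23
ee_pos: [0.5755, -0.293, 0.0895]
ee_rot: [2.649, 1.688, 0.0]
wrist_force: [0.6, 0.5, -1.6]
grip_width: 0.0575
gripper_force: 33.0
```

drive_tool(plan=[0.04,0,0,0.002,0,0,0,0.04,0,0,0.0045,0,0,0,0.04,0,0,0.0045,0,0,0,0.04,0,0,0.0045,0,0,0])

```text
clock: 20.57
ee_pos: [0.5752, -0.2932, 0.0847]
ee_rot: [-2.65, -1.688, 0.0]
wrist_force: [-0.8, -0.6, -3.5]
grip_width: 0.0573
gripper_force: 33.0
```

drive_tool(plan=[0.04,0,0,0.001,0,0,0,0.04,0,0,0.0015,0,0,0,0.04,0,0,0.0015,0,0,0])

```text
clock: 20.82
ee_pos: [0.5754, -0.2934, 0.0838]
ee_rot: [2.649, 1.687, 0.001]
wrist_force: [-2.7, 1.1, 5.1]
grip_width: 0.0577
gripper_force: 33.6
```

drive_tool(plan=[0.04,0,0,0,0,0,0,0.07,0,0,0,0,0,0,0.0854,0,0,0,0,0,0,0.0854,0,0,0,0,0,0,0.0854,0,0,0,0,0,0,0.0854,0,0,0,0,0,0])

```text
clock: 21.32
ee_pos: [0.5753, -0.2933, 0.0832]
ee_rot: [-2.65, -1.688, 0.0]
wrist_force: [-0.2, 0.1, 0.1]
grip_width: 0.0853
gripper_force: 0.0
```

drive_tool(plan=[0.0854,0,0,-0.01,0,0,0,0.0854,0,0,-0.035,0,0,0,0.0854,0,0,-0.07,0,0,0,0.0854,0,0,-0.1,0,0,0,0.0854,0,0,-0.12,0,0,0,0.0854,0,0,-0.13,0,0,0,0.0854,0,0,-0.13,0,0,0,0.0854,0,0,-0.13,0,0,0])

```text
clock: 21.98
ee_pos: [0.5755, -0.2934, 0.2137]
ee_rot: [2.649, 1.687, 0.001]
wrist_force: [-0.6, -0.7, -1.4]
grip_width: 0.0855
gripper_force: 0.0
```

Run:
```python
from h import *
p,d=grab_frame("wrist"); s=sensors.observe(); C=cam("wrist",s); q=cloud(d,C).reshape(-1,3)
k=q[(q[:,2]>.11)&(q[:,2]<.14)&(abs(q[:,0]-.575)<.045)&(abs(q[:,1]+.293)<.045)]; print(len(k),np.ptp(k,0).round(3),(k.max(0)+k.min(0))/2,k.max(0))
segs((.58,-.145,.22,-15),(.587,.002,.22,-5.2)); print(s["ee_pos"])
```

```text
4715 [0.058 0.058 0.019] [ 0.57345407 -0.29353408  0.11953324] [ 0.60247282 -0.26467769  0.12905454]
(0.58, -0.145, 0.22, -15) -> [0.1363, -0.0582, -0.0073] [-0.0006, -0.0001, -0.1747]
(0.587, 0.002, 0.22, -5.2) -> [0.1438, -0.0313, 0.0] [0.0, 0.0, -0.171]
[ 0.57511082 -0.29317354  0.21268062]
```

drive_tool(plan=[0.0854,0.025,-0.011,0,0,0,-0.03,0.0854,0.06,-0.026,-0.003,0,0,-0.07,0.0854,0.098,-0.042,-0.007,0,0,-0.12,0.0854,0.136,-0.058,-0.007,0,0,-0.175])

```text
clock: 22.37
ee_pos: [0.5795, -0.1441, 0.2194]
ee_rot: [-2.49, -1.914, 0.001]
wrist_force: [1.5, 0.4, 0.2]
grip_width: 0.0852
gripper_force: 0.0
```

drive_tool(plan=[0.0854,0.035,-0.008,0,0,0,-0.04,0.0854,0.07,-0.015,0,0,0,-0.08,0.0854,0.105,-0.023,0,0,0,-0.12,0.0854,0.13,-0.028,0,0,0,-0.15,0.0854,0.144,-0.031,0,0,0,-0.171,0.0854,0.144,-0.031,0,0,0,-0.171,0.0854,0.144,-0.031,0,0,0,-0.171,0.0854,0.144,-0.031,0,0,0,-0.171])

```text
clock: 23.03
ee_pos: [0.5873, 0.0006, 0.2197]
ee_rot: [-2.321, -2.117, 0.001]
wrist_force: [-0.7, 0.4, 0.4]
grip_width: 0.0854
gripper_force: 0.0
```

Run:
```python
from h import *
s=sensors.observe(); p,d=grab_frame("wrist"); save("w4",p); np.savez("w4",p=p,d=d,pos=s["ee_pos"],rot=s["ee_rot"]); print(s["ee_pos"],s["joint_vel"].round(3))
```

```text
[0.58730669 0.00061088 0.21969196] [-0.012 -0.002  0.004  0.001  0.002  0.   ]
```

View pics/w4.png

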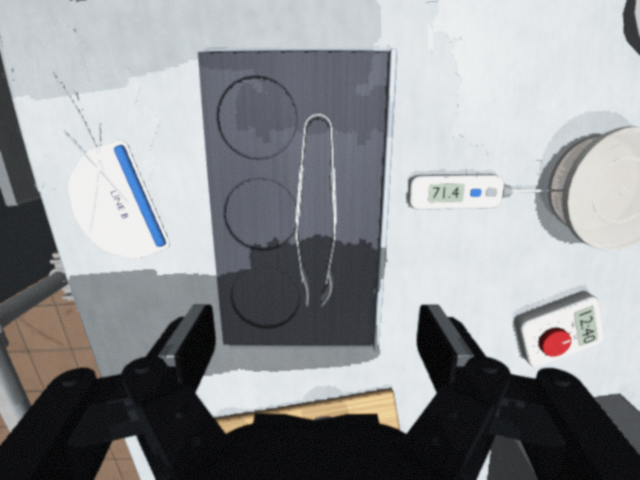

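Run:
```python
from h import *
f=np.load("w4.npz"); p=f["p"]; C=cam("wrist",dict(ee_pos=f["pos"],ee_rot=f["rot"]))
V=p.max(2).astype(int); g=V-cv2.medianBlur(p.max(2),21).astype(int)
vv,uu=np.mgrid[0:480,0:640]; m=(g>30)&(vv>108)&(vv<308)&(uu>285)&(uu<345)
P=onplane(np.c_[uu[m],vv[m]],C,.025)[:,:2]; b=cv2.minAreaRect((P*1000).astype(np.float32)); print(len(P),b)
yaw=np.deg2rad(-5.2)
# refine: tongs frame, arms per slice
M=np.array([[np.cos(yaw),np.sin(yaw)],[-np.sin(yaw),np.cos(yaw)]]); L=(P-[.566,-.0065])@M.T
for a in np.arange(L[:,1].min(),L[:,1].max(),.016):
    k=L[(L[:,1]>=a)&(L[:,1]<a+.016)]; print(a.round(3),len(k),k[:,0].min().round(4),k[:,0].max().round(4),((k[:,0].min()+k[:,0].max())/2).round(4))
o=L[:,1].min()+.096; print("y mid local",o)
```

```text
1229 ((587.5809936523438, -5.742820739746094), (193.81590270996094, 40.49541473388672), 83.76787567138672)
-0.094 75 0.0111 0.0376 0.0243
-0.078 116 0.0062 0.0385 0.0223
-0.062 93 0.0043 0.0363 0.0203
-0.046 79 0.0025 0.039 0.0208
-0.03 73 0.0007 0.0408 0.0208
-0.014 91 0.0009 0.0415 0.0212
0.002 137 0.0012 0.0414 0.0213
0.018 135 0.0034 0.0412 0.0223
0.034 146 0.0046 0.0399 0.0223
0.05 83 0.0067 0.0388 0.0227
0.066 68 0.0088 0.0376 0.0232
0.082 119 0.0099 0.0365 0.0232
0.098 14 0.0191 0.0281 0.0236
y mid local 0.0019721698885702688
```

Run:
```python
from h import *
segs((.5874,-.006,.0125,-6))
```

```text
(0.5874, -0.006, 0.0125, -6) -> [-0.0063, 0.0008, 0.2073] [-0.0006, 0.0003, 0.0124]
```

drive_tool(plan=[0.065,-0.006,0.001,0.03,0,0,0.0124,0.065,-0.006,0.001,0.07,0,0,0.0124,0.065,-0.006,0.001,0.11,0,0,0.0124,0.065,-0.006,0.001,0.145,0,0,0.0124,0.065,-0.006,0.001,0.165,0,0,0.0124,0.065,-0.006,0.001,0.18,0,0,0.0124,0.065,-0.006,0.001,0.18,0,0,0.0124,0.065,-0.006,0.001,0.18,0,0,0.0124], squeeze=25)

```text
clock: 23.75
ee_pos: [0.5875, -0.0054, 0.04]
ee_rot: [-2.334, -2.102, 0.002]
wrist_force: [0.2, 0.5, 0.2]
grip_width: 0.0647
gripper_force: 0.0
```

Run:
```python
from h import *
segs((.5874,-.006,.0125,-6))
```

```text
(0.5874, -0.006, 0.0125, -6) -> [-0.0006, -0.0, 0.0275] [-0.0013, 0.0002, 0.0002]
```

drive_tool(plan=[0.065,0,0,0.01,0,0,0,0.065,0,0,0.019,0,0,0,0.065,0,0,0.025,0,0,0,0.065,0,0,0.027,0,0,0,0.065,0,0,0.027,0,0,0,0.065,0,0,0.027,0,0,0])

```text
clock: 24.25
ee_pos: [0.588, -0.0044, 0.0133]
ee_rot: [2.333, 2.104, 0.0]
wrist_force: [0.2, 0.0, 0.4]
grip_width: 0.0653
gripper_force: 0.0
```

drive_tool(plan=[0.01,0,0,0,0,0,0,0.01,0,0,0,0,0,0,0.01,0,0,0,0,0,0,0.01,0,0,0,0,0,0,0.01,0,0,0,0,0,0,0.01,0,0,0,0,0,0,0.01,0,0,0,0,0,0])

```text
clock: 24.83
ee_pos: [0.5883, -0.0044, 0.0137]
ee_rot: [2.332, 2.104, 0.001]
wrist_force: [-0.6, 0.3, 6.3]
grip_width: 0.0303
gripper_force: 25.4
```

drive_tool(plan=[0.01,0,0,-0.005,0,0,0,0.01,0,0,-0.015,0,0,0,0.01,0,0,-0.035,0,0,0,0.01,0,0,-0.065,0,0,0,0.01,0,0,-0.09,0,0,0,0.01,0,0,-0.105,0,0,0,0.01,0,0,-0.105,0,0,0,0.01,0,0,-0.105,0,0,0], squeeze=30)

```text
clock: 25.5
ee_pos: [0.5885, -0.0044, 0.1193]
ee_rot: [2.332, 2.103, 0.002]
wrist_force: [-0.1, -0.2, -1.4]
grip_width: 0.0298
gripper_force: 30.3
```

Run:
```python
from h import *
print(sensors.observe()["ee_pos"]); segs((.56,.11,.12,32),(.535,.22,.12,68),(.5116,.315,.12,99.2))
p,d=grab_frame("scene"); save("s3",cv2.resize(p[110:420,180:500],None,fx=2,fy=1.9))
```

```text
[ 0.58852038 -0.00442078  0.11929017]
(0.56, 0.11, 0.12, 32) -> [0.1109, -0.0401, -0.0008] [0.0019, 0.0005, -0.6614]
(0.535, 0.22, 0.12, 68) -> [0.1065, 0.0371, 0.0] [0.0, 0.0, -0.6283]
(0.5116, 0.315, 0.12, 99.2) -> [0.0573, 0.0793, 0.0] [0.0, 0.0, -0.5445]
```

View pics/s3.png

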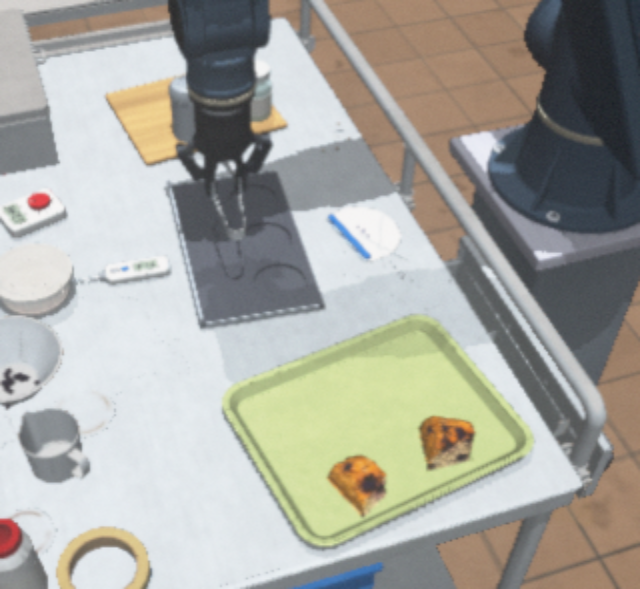

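Tongs are held level above the station; shaker and jar are visible on the board. On to the tray.

drive_tool(plan=[0.01,0.014,-0.005,0,0,0,-0.07,0.01,0.032,-0.012,0,0,0,-0.17,0.01,0.05,-0.018,0,0,0,-0.28,0.01,0.068,-0.025,0,0,0,-0.38,0.01,0.085,-0.031,0,0,0,-0.49,0.01,0.1,-0.036,0,0,0,-0.58,0.01,0.111,-0.04,0,0,0,-0.661])

```text
clock: 26.13
ee_pos: [0.5584, 0.1112, 0.1169]
ee_rot: [-1.515, -2.75, 0.002]
wrist_force: [0.7, 0.9, -1.4]
grip_width: 0.0303
gripper_force: 30.3
```

drive_tool(plan=[0.01,0.017,0.006,0,0,0,-0.1,0.01,0.035,0.012,0,0,0,-0.2,0.01,0.053,0.018,0,0,0,-0.3,0.01,0.071,0.025,0,0,0,-0.4,0.01,0.088,0.031,0,0,0,-0.5,0.01,0.1,0.035,0,0,0,-0.58,0.01,0.107,0.037,0,0,0,-0.628])

```text
clock: 26.72
ee_pos: [0.5331, 0.2216, 0.1168]
ee_rot: [-0.591, -3.083, 0.002]
wrist_force: [-0.6, -0.3, -1.0]
grip_width: 0.0299
gripper_force: 30.3
```

drive_tool(plan=[0.01,0.01,0.014,0,0,0,-0.1,0.01,0.022,0.03,0,0,0,-0.2,0.01,0.034,0.047,0,0,0,-0.3,0.01,0.045,0.063,0,0,0,-0.4,0.01,0.053,0.073,0,0,0,-0.49,0.01,0.057,0.079,0,0,0,-0.545,0.01,0.057,0.079,0,0,0,-0.545,0.01,0.057,0.079,0,0,0,-0.545])

```text
clock: 27.38
ee_pos: [0.5105, 0.3148, 0.1171]
ee_rot: [0.249, -3.13, 0.001]
wrist_force: [0.3, -0.4, -1.4]
grip_width: 0.0305
gripper_force: 30.3
```

Run:
```python
from h import *
print(sensors.observe()["ee_pos"]); segs((.5116,.315,.02,99.2))
p,d=grab_frame("scene"); save("s4",cv2.resize(p[230:420,260:480],None,fx=2.6,fy=2.6))
```

```text
[0.51052769 0.3148098  0.11714336]
(0.5116, 0.315, 0.02, 99.2) -> [-0.0012, 0.0001, 0.0971] [-0.0008, -0.0016, -0.0016]
```

View pics/s4.png

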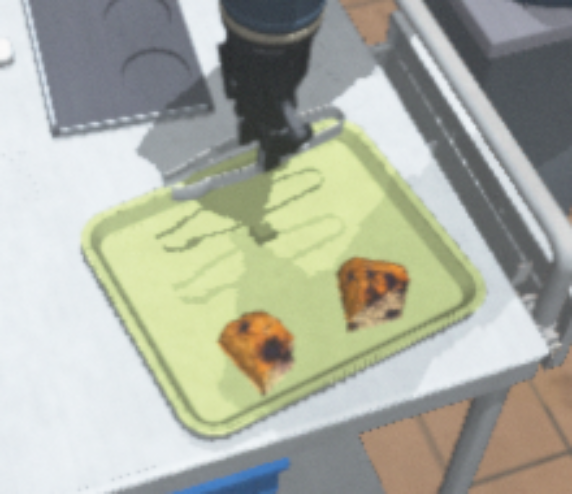

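drive_tool(plan=[0.01,-0.001,0,0.015,0,0,0,0.01,-0.001,0,0.04,0,0,0,0.01,-0.001,0,0.065,0,0,0,0.01,-0.001,0,0.085,0,0,0,0.01,-0.001,0,0.096,0,0,0,0.01,-0.001,0,0.102,0,0,0,0.01,-0.001,0,0.106,0,0,0,0.01,-0.001,0,0.106,0,0,0])

```text
clock: 28.1
ee_pos: [0.5123, 0.315, 0.0122]
ee_rot: [-0.25, 3.132, -0.0]
wrist_force: [0.9, -0.2, -0.8]
grip_width: 0.0299
gripper_force: 30.2
```

drive_tool(plan=[0.01,0,0,0.001,0,0,0,0.01,0,0,0.002,0,0,0,0.01,0,0,0.002,0,0,0])

```text
clock: 28.35
ee_pos: [0.5125, 0.3155, 0.0108]
ee_rot: [-0.251, 3.131, 0.001]
wrist_force: [0.4, -0.1, -1.4]
grip_width: 0.0301
gripper_force: 30.2
```

drive_tool(plan=[0.01,0,0,0.001,0,0,0,0.01,0,0,0.003,0,0,0,0.01,0,0,0.003,0,0,0,0.01,0,0,0.003,0,0,0])

```text
clock: 28.68
ee_pos: [0.512, 0.3152, 0.0071]
ee_rot: [0.252, -3.131, 0.0]
wrist_force: [0.0, -1.1, -0.5]
grip_width: 0.0301
gripper_force: 30.2
```

drive_tool(plan=[0.01,0,0,0.001,0,0,0,0.01,0,0,0.0015,0,0,0,0.01,0,0,0.0015,0,0,0])

```text
clock: 28.93
ee_pos: [0.5122, 0.3153, 0.0064]
ee_rot: [-0.251, 3.131, 0.0]
wrist_force: [-3.2, -2.6, 12.3]
grip_width: 0.0299
gripper_force: 31.7
```

drive_tool(plan=[0.06,0,0,0,0,0,0,0.06,0,0,0,0,0,0,0.06,0,0,0,0,0,0,0.06,0,0,0,0,0,0,0.06,0,0,0,0,0,0,0.06,0,0,0,0,0,0,0.06,0,0,0,0,0,0,0.06,0,0,0,0,0,0])

```text
clock: 29.6
ee_pos: [0.5121, 0.3153, 0.0057]
ee_rot: [0.252, -3.132, -0.0]
wrist_force: [0.4, 0.1, -0.4]
grip_width: 0.06
gripper_force: 0.0
```

drive_tool(plan=[0.06,0,0,-0.005,0,0,0,0.06,0,0,-0.02,0,0,0,0.06,0,0,-0.05,0,0,0,0.06,0,0,-0.09,0,0,0,0.06,0,0,-0.13,0,0,0,0.06,0,0,-0.17,0,0,0,0.06,0,0,-0.2,0,0,0,0.06,0,0,-0.21,0,0,0])

```text
clock: 30.27
ee_pos: [0.5133, 0.316, 0.2213]
ee_rot: [-0.251, 3.126, 0.005]
wrist_force: [0.9, 1.2, 0.2]
grip_width: 0.06
gripper_force: 0.0
```

drive_tool(plan=[0.0854,0,0,0,0,0,0,0.0854,0,0,0,0,0,0,0.0854,0,0,0,0,0,0])

```text
clock: 30.52
ee_pos: [0.5116, 0.3149, 0.2142]
ee_rot: [0.251, -3.13, 0.001]
wrist_force: [-0.8, -0.4, 0.4]
grip_width: 0.0856
gripper_force: 0.0
```

Run:
```python
from h import *
s=sensors.observe(); print(s["ee_pos"],s["qpos"].round(3)); p,d=grab_frame("wrist"); save("w5",p); 
segs((.54,.20,.24,60),(.555,.05,.24,20),(.565,-.12,.24,-15),(.5745,-.2935,.22,-25))
```

```text
[0.51157667 0.3149228  0.21423996] [ 0.552  0.432  0.226  1.367 -0.     0.391]
(0.54, 0.2, 0.24, 60) -> [-0.0098, -0.1179, -0.0258] [-0.0017, -0.0019, 0.6839]
(0.555, 0.05, 0.24, 20) -> [-0.088, -0.1224, 0.0] [0.0, 0.0, 0.6981]
(0.565, -0.12, 0.24, -15) -> [-0.1632, -0.0487, 0.0] [0.0, 0.0, 0.6109]
(0.5745, -0.2935, 0.22, -25) -> [-0.1651, 0.0541, 0.02] [0.0, 0.0, 0.1745]
```

View pics/w5.png

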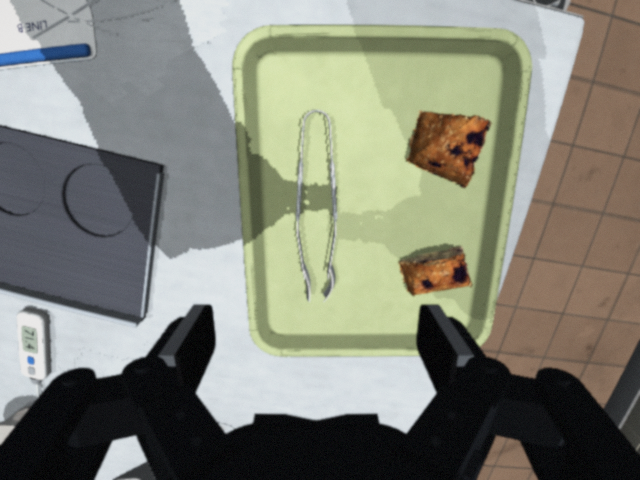

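drive_tool(plan=[0.0854,-0.001,-0.017,-0.005,0,0,0.1,0.0854,-0.003,-0.035,-0.01,0,0,0.2,0.0854,-0.005,-0.053,-0.015,0,0,0.31,0.0854,-0.006,-0.071,-0.02,0,0,0.42,0.0854,-0.008,-0.09,-0.024,0,0,0.53,0.0854,-0.009,-0.105,-0.026,0,0,0.62,0.0854,-0.01,-0.118,-0.026,0,0,0.684])

```text
clock: 31.15
ee_pos: [0.5407, 0.1991, 0.2408]
ee_rot: [-0.821, -3.031, 0.002]
wrist_force: [0.4, -0.3, -0.6]
grip_width: 0.0855
gripper_force: 0.0
```

drive_tool(plan=[0.0854,-0.012,-0.017,0,0,0,0.1,0.0854,-0.025,-0.035,0,0,0,0.2,0.0854,-0.039,-0.054,0,0,0,0.31,0.0854,-0.053,-0.074,0,0,0,0.42,0.0854,-0.067,-0.093,0,0,0,0.53,0.0854,-0.079,-0.11,0,0,0,0.63,0.0854,-0.088,-0.122,0,0,0,0.698])

```text
clock: 31.73
ee_pos: [0.5554, 0.0489, 0.2404]
ee_rot: [-1.809, -2.566, 0.003]
wrist_force: [-0.1, 1.0, 0.4]
grip_width: 0.0855
gripper_force: 0.0
```

drive_tool(plan=[0.0854,-0.025,-0.007,0,0,0,0.1,0.0854,-0.053,-0.016,0,0,0,0.21,0.0854,-0.082,-0.024,0,0,0,0.32,0.0854,-0.11,-0.033,0,0,0,0.43,0.0854,-0.138,-0.041,0,0,0,0.53,0.0854,-0.163,-0.049,0,0,0,0.611])

```text
clock: 32.23
ee_pos: [0.5651, -0.1209, 0.2403]
ee_rot: [-2.497, -1.904, 0.002]
wrist_force: [0.3, 0.9, -1.1]
grip_width: 0.0855
gripper_force: 0.0
```

drive_tool(plan=[0.0854,-0.035,0.011,0,0,0,0.04,0.0854,-0.07,0.023,0.005,0,0,0.08,0.0854,-0.105,0.034,0.01,0,0,0.12,0.0854,-0.14,0.046,0.015,0,0,0.16,0.0854,-0.165,0.054,0.02,0,0,0.1745,0.0854,-0.165,0.054,0.02,0,0,0.1745,0.0854,-0.165,0.054,0.02,0,0,0.1745,0.0854,-0.165,0.054,0.02,0,0,0.1745])

```text
clock: 32.9
ee_pos: [0.5748, -0.2921, 0.2207]
ee_rot: [-2.648, -1.687, 0.001]
wrist_force: [0.2, -0.5, -0.4]
grip_width: 0.0851
gripper_force: 0.0
```

Run:
```python
from h import *
p,d=grab_frame("wrist"); s=sensors.observe(); C=cam("wrist",s); q=cloud(d,C).reshape(-1,3)
k=q[(q[:,2]>.1)&(q[:,2]<.14)&(abs(q[:,0]-.575)<.045)&(abs(q[:,1]+.293)<.045)]; print(len(k),np.ptp(k,0).round(3),(k.max(0)+k.min(0))/2,k.max(0))
segs((.5740,-.2934,.0835,-25)); print(s["ee_pos"])
```

```text
4707 [0.059 0.058 0.031] [ 0.57436856 -0.29313256  0.11537707] [ 0.60376801 -0.26416508  0.13070351]
(0.574, -0.2934, 0.0835, -25) -> [-0.002, -0.0001, 0.1377] [-0.001, -0.0002, 0.0007]
[ 0.57503721 -0.29171835  0.22121769]
```

drive_tool(plan=[0.0854,-0.0015,0.0005,0.02,0,0,0,0.0854,-0.0015,0.0005,0.055,0,0,0,0.0854,-0.0015,0.0005,0.09,0,0,0,0.0854,-0.0015,0.0005,0.115,0,0,0,0.0854,-0.0015,0.0005,0.131,0,0,0,0.0854,-0.0015,0.0005,0.1375,0,0,0,0.0854,-0.0015,0.0005,0.1375,0,0,0,0.0854,-0.0015,0.0005,0.1375,0,0,0])

```text
clock: 33.62
ee_pos: [0.5755, -0.2937, 0.0852]
ee_rot: [2.648, 1.689, 0.001]
wrist_force: [-1.1, 0.9, 0.5]
grip_width: 0.0855
gripper_force: 0.0
```

drive_tool(plan=[0.04,0,0,0,0,0,0,0.04,0,0,0,0,0,0,0.04,0,0,0,0,0,0,0.04,0,0,0,0,0,0,0.04,0,0,0,0,0,0,0.04,0,0,0,0,0,0])

```text
clock: 34.12
ee_pos: [0.5756, -0.2945, 0.0858]
ee_rot: [2.648, 1.687, 0.002]
wrist_force: [-1.7, 1.6, 9.5]
grip_width: 0.0578
gripper_force: 30.5
```

drive_tool(plan=[0.04,0,0,-0.005,0,0,0,0.04,0,0,-0.015,0,0,0,0.04,0,0,-0.03,0,0,0,0.04,0,0,-0.042,0,0,0,0.04,0,0,-0.05,0,0,0,0.04,0,0,-0.05,0,0,0,0.04,0,0,-0.05,0,0,0])

```text
clock: 34.7
ee_pos: [0.5752, -0.2943, 0.1346]
ee_rot: [2.649, 1.688, 0.001]
wrist_force: [0.3, 0.5, -2.6]
grip_width: 0.0579
gripper_force: 32.8
```

Run:
```python
from h import *
print(sensors.observe()["ee_pos"]); segs((.558,-.10,.134,-15),(.5418,.095,.134,-5.2))
```

```text
[ 0.57517608 -0.29430735  0.13456069]
(0.558, -0.1, 0.134, -15) -> [0.1688, -0.0977, 0.0005] [0.0007, 0.0001, -0.1746]
(0.5418, 0.095, 0.134, -5.2) -> [0.1842, -0.0661, 0.0] [0.0, 0.0, -0.171]
```

drive_tool(plan=[0.04,0.018,-0.01,0,0,0,-0.02,0.04,0.045,-0.026,0,0,0,-0.05,0.04,0.077,-0.044,0,0,0,-0.08,0.04,0.108,-0.063,0,0,0,-0.115,0.04,0.139,-0.08,0,0,0,-0.145,0.04,0.169,-0.098,0,0,0,-0.175])

```text
clock: 35.2
ee_pos: [0.5567, -0.0979, 0.1334]
ee_rot: [-2.49, -1.914, 0.001]
wrist_force: [0.6, 0.7, -1.9]
grip_width: 0.0576
gripper_force: 33.0
```

drive_tool(plan=[0.04,0.033,-0.012,0,0,0,-0.03,0.04,0.068,-0.024,0,0,0,-0.065,0.04,0.104,-0.037,0,0,0,-0.1,0.04,0.138,-0.05,0,0,0,-0.13,0.04,0.167,-0.06,0,0,0,-0.155,0.04,0.184,-0.066,0,0,0,-0.171,0.04,0.184,-0.066,0,0,0,-0.171,0.04,0.184,-0.066,0,0,0,-0.171])

```text
clock: 35.87
ee_pos: [0.5408, 0.096, 0.1335]
ee_rot: [-2.317, -2.121, 0.002]
wrist_force: [-0.6, -0.1, -2.3]
grip_width: 0.0574
gripper_force: 33.0
```

drive_tool(plan=[0.04,0,0,0.01,0,0,0,0.04,0,0,0.025,0,0,0,0.04,0,0,0.035,0,0,0,0.04,0,0,0.035,0,0,0,0.04,0,0,0.035,0,0,0,0.04,0,0,0.035,0,0,0])

```text
clock: 36.37
ee_pos: [0.5416, 0.0948, 0.0995]
ee_rot: [2.32, 2.118, 0.0]
wrist_force: [-0.2, 0.8, -2.8]
grip_width: 0.0576
gripper_force: 33.1
```

Run:
```python
from h import *
print(sensors.observe()["ee_pos"]); segs((.5418,.095,.081,-5.2))
```

```text
[0.54158178 0.09481458 0.09948423]
(0.5418, 0.095, 0.081, -5.2) -> [0.0002, 0.0002, 0.0185] [0.0002, -0.0, -0.0004]
```

drive_tool(plan=[0.04,0,0,0.008,0,0,0,0.04,0,0,0.015,0,0,0,0.04,0,0,0.0195,0,0,0,0.04,0,0,0.0195,0,0,0,0.04,0,0,0.0195,0,0,0])

```text
clock: 36.78
ee_pos: [0.5411, 0.0952, 0.0794]
ee_rot: [-2.319, -2.119, 0.001]
wrist_force: [0.5, 0.4, -2.1]
grip_width: 0.0573
gripper_force: 33.1
```

drive_tool(plan=[0.04,0,0,0.001,0,0,0,0.04,0,0,0.002,0,0,0,0.04,0,0,0.002,0,0,0,0.04,0,0,0.002,0,0,0])

```text
clock: 37.12
ee_pos: [0.5416, 0.0953, 0.078]
ee_rot: [2.319, 2.119, 0.001]
wrist_force: [1.3, 0.2, -0.8]
grip_width: 0.0572
gripper_force: 33.2
```

drive_tool(plan=[0.04,0,0,0.001,0,0,0,0.04,0,0,0.0015,0,0,0,0.04,0,0,0.0015,0,0,0])

```text
clock: 37.37
ee_pos: [0.5417, 0.0955, 0.0777]
ee_rot: [2.319, 2.119, 0.003]
wrist_force: [-8.1, -0.2, 21.8]
grip_width: 0.0577
gripper_force: 35.2
```

drive_tool(plan=[0.04,0,0,0,0,0,0,0.07,0,0,0,0,0,0,0.0854,0,0,0,0,0,0,0.0854,0,0,0,0,0,0,0.0854,0,0,0,0,0,0,0.0854,0,0,0,0,0,0])

```text
clock: 37.87
ee_pos: [0.5414, 0.0952, 0.0761]
ee_rot: [-2.32, -2.119, 0.0]
wrist_force: [0.3, -0.3, 0.0]
grip_width: 0.085
gripper_force: 0.0
```

drive_tool(plan=[0.0854,0,0,-0.01,0,0,0,0.0854,0,0,-0.035,0,0,0,0.0854,0,0,-0.07,0,0,0,0.0854,0,0,-0.11,0,0,0,0.0854,0,0,-0.13,0,0,0,0.0854,0,0,-0.14,0,0,0,0.0854,0,0,-0.14,0,0,0,0.0854,0,0,-0.14,0,0,0])

```text
clock: 38.53
ee_pos: [0.5413, 0.0952, 0.2157]
ee_rot: [-2.319, -2.119, 0.0]
wrist_force: [-0.2, -0.2, -0.7]
grip_width: 0.0855
gripper_force: 0.0
```

Run:
```python
from h import *
p,d=grab_frame("wrist"); s=sensors.observe(); C=cam("wrist",s); q=cloud(d,C).reshape(-1,3)
for a in(.06,.08,.09,.1,.11):
    k=q[(q[:,2]>a)&(q[:,2]<a+.015)&(abs(q[:,0]-.54)<.045)&(abs(q[:,1]-.094)<.045)]
    if len(k): print(a,len(k),np.ptp(k,0).round(3),(k.max(0)+k.min(0))/2)
segs((.496,-.109,.22,-17.5),(.4512,-.3134,.22,-30)); print(s["ee_pos"])
```

```text
0.06 162 [0.047 0.017 0.015] [0.54185676 0.11427512 0.0674615 ]
0.08 81 [0.052 0.017 0.015] [0.54009526 0.11552979 0.0875127 ]
0.09 506 [0.058 0.058 0.015] [0.53944338 0.09512638 0.09764554]
0.1 2451 [0.058 0.058 0.015] [0.53944338 0.09499569 0.10750123]
0.11 3609 [0.051 0.051 0.011] [0.5393138  0.09499945 0.11564372]
(0.496, -0.109, 0.22, -17.5) -> [-0.2073, -0.0263, -0.005] [-0.0016, 0.0006, 0.215]
(0.4512, -0.3134, 0.22, -30) -> [-0.2084, 0.0187, 0.0] [0.0, 0.0, 0.2182]
[0.54086681 0.09511054 0.21489841]
```

Shaker back within 2 mm. Now the jar.

drive_tool(plan=[0.0854,-0.03,-0.004,0,0,0,0.03,0.0854,-0.065,-0.008,0,0,0,0.07,0.0854,-0.1,-0.013,-0.005,0,0,0.105,0.0854,-0.137,-0.017,-0.005,0,0,0.14,0.0854,-0.173,-0.022,-0.005,0,0,0.18,0.0854,-0.207,-0.026,-0.005,0,0,0.215])

```text
clock: 39.08
ee_pos: [0.4952, -0.1101, 0.2195]
ee_rot: [-2.534, -1.854, 0.003]
wrist_force: [0.5, -0.3, -0.1]
grip_width: 0.0853
gripper_force: 0.0
```

drive_tool(plan=[0.0854,-0.035,0.003,0,0,0,0.04,0.0854,-0.07,0.006,0,0,0,0.075,0.0854,-0.107,0.01,0,0,0,0.11,0.0854,-0.144,0.013,0,0,0,0.15,0.0854,-0.18,0.016,0,0,0,0.19,0.0854,-0.208,0.019,0,0,0,0.218,0.0854,-0.208,0.019,0,0,0,0.218,0.0854,-0.208,0.019,0,0,0,0.218])

```text
clock: 39.75
ee_pos: [0.4512, -0.3135, 0.2192]
ee_rot: [-2.72, -1.566, 0.002]
wrist_force: [0.5, 0.4, -0.0]
grip_width: 0.0855
gripper_force: 0.0
```

drive_tool(plan=[0.0854,0,0,0,0,0,0,0.0854,0,0,0,0,0,0])

```text
clock: 39.92
ee_pos: [0.4523, -0.3116, 0.2205]
ee_rot: [-2.718, -1.572, 0.001]
wrist_force: [-0.4, 0.7, 0.2]
grip_width: 0.0854
gripper_force: 0.0
```

Run:
```python
from h import *
segs((.4514,-.3132,.054,-30)); print(sensors.observe()["ee_pos"])
```

```text
(0.4514, -0.3132, 0.054, -30) -> [-0.0019, 0.0002, 0.1665] [-0.0014, -0.0003, 0.0014]
[ 0.45233861 -0.31162649  0.22046789]
```

drive_tool(plan=[0.0854,-0.0015,0,0.02,0,0,0,0.0854,-0.0015,0,0.06,0,0,0,0.0854,-0.0015,0,0.1,0,0,0,0.0854,-0.0015,0,0.13,0,0,0,0.0854,-0.0015,0,0.153,0,0,0,0.0854,-0.0015,0,0.165,0,0,0,0.0854,-0.0015,0,0.166,0,0,0,0.0854,-0.0015,0,0.166,0,0,0])

```text
clock: 40.58
ee_pos: [0.4516, -0.3129, 0.055]
ee_rot: [-2.718, -1.572, 0.001]
wrist_force: [-0.4, 0.5, 0.3]
grip_width: 0.0851
gripper_force: 0.0
```

drive_tool(plan=[0.04,0,0,0,0,0,0,0.04,0,0,0,0,0,0,0.04,0,0,0,0,0,0,0.04,0,0,0,0,0,0,0.04,0,0,0,0,0,0,0.04,0,0,0,0,0,0])

```text
clock: 41.08
ee_pos: [0.4523, -0.3143, 0.0565]
ee_rot: [2.719, 1.57, 0.002]
wrist_force: [-2.4, 1.9, 7.6]
grip_width: 0.0564
gripper_force: 30.6
```

drive_tool(plan=[0.04,0,0,-0.005,0,0,0,0.04,0,0,-0.015,0,0,0,0.04,0,0,-0.03,0,0,0,0.04,0,0,-0.045,0,0,0,0.04,0,0,-0.055,0,0,0,0.04,0,0,-0.055,0,0,0,0.04,0,0,-0.055,0,0,0])

```text
clock: 41.67
ee_pos: [0.452, -0.3142, 0.1107]
ee_rot: [2.72, 1.57, 0.001]
wrist_force: [-0.8, -0.5, -2.2]
grip_width: 0.0562
gripper_force: 32.9
```

Run:
```python
from h import *
print(sensors.observe()["ee_pos"]); segs((.49,-.155,.108,-17.5),(.5295,.0015,.108,-5.2))
```

```text
[ 0.45196811 -0.31424271  0.1107464 ]
(0.49, -0.155, 0.108, -17.5) -> [0.1569, -0.0467, 0.0027] [0.0013, 0.0003, -0.218]
(0.5295, 0.0015, 0.108, -5.2) -> [0.1611, -0.0094, 0.0] [0.0, 0.0, -0.2147]
```

drive_tool(plan=[0.04,0.018,-0.005,0,0,0,-0.025,0.04,0.048,-0.014,0,0,0,-0.065,0.04,0.083,-0.025,0,0,0,-0.115,0.04,0.12,-0.036,0,0,0,-0.165,0.04,0.157,-0.047,0,0,0,-0.218])

```text
clock: 42.08
ee_pos: [0.4889, -0.1529, 0.1093]
ee_rot: [-2.531, -1.859, 0.001]
wrist_force: [1.7, 0.2, -1.9]
grip_width: 0.0566
gripper_force: 32.9
```

drive_tool(plan=[0.04,0.035,-0.002,0,0,0,-0.045,0.04,0.07,-0.004,0,0,0,-0.09,0.04,0.105,-0.006,0,0,0,-0.14,0.04,0.135,-0.008,0,0,0,-0.18,0.04,0.155,-0.009,0,0,0,-0.205,0.04,0.161,-0.009,0,0,0,-0.215,0.04,0.161,-0.009,0,0,0,-0.215,0.04,0.161,-0.009,0,0,0,-0.215])

```text
clock: 42.75
ee_pos: [0.5287, 0.0014, 0.1096]
ee_rot: [-2.319, -2.118, 0.002]
wrist_force: [0.4, -0.1, -2.4]
grip_width: 0.0564
gripper_force: 32.9
```

drive_tool(plan=[0.04,0,0,0.01,0,0,0,0.04,0,0,0.025,0,0,0,0.04,0,0,0.035,0,0,0,0.04,0,0,0.04,0,0,0,0.04,0,0,0.04,0,0,0,0.04,0,0,0.04,0,0,0])

```text
clock: 43.25
ee_pos: [0.529, 0.0014, 0.0701]
ee_rot: [-2.32, -2.118, 0.001]
wrist_force: [0.6, -0.4, -1.1]
grip_width: 0.0568
gripper_force: 32.9
```

Run:
```python
from h import *
print(sensors.observe()["ee_pos"]); segs((.5297,.0015,.05,-5.2))
```

```text
[0.52900663 0.00137778 0.0700905 ]
(0.5297, 0.0015, 0.05, -5.2) -> [0.0002, 0.0007, 0.0201] [-0.0005, 0.0001, -0.0003]
```

drive_tool(plan=[0.04,0,0.0005,0.008,0,0,0,0.04,0,0.0005,0.015,0,0,0,0.04,0,0.0005,0.02,0,0,0,0.04,0,0.0005,0.02,0,0,0,0.04,0,0.0005,0.02,0,0,0])

```text
clock: 43.67
ee_pos: [0.5295, 0.0017, 0.0499]
ee_rot: [-2.319, -2.119, 0.001]
wrist_force: [-0.1, 1.1, -2.0]
grip_width: 0.0566
gripper_force: 32.9
```

drive_tool(plan=[0.04,0,0,0.001,0,0,0,0.04,0,0,0.0015,0,0,0,0.04,0,0,0.0015,0,0,0,0.04,0,0,0.0015,0,0,0])

```text
clock: 44.0
ee_pos: [0.5298, 0.0017, 0.0488]
ee_rot: [2.319, 2.119, 0.0]
wrist_force: [0.4, -0.5, -2.2]
grip_width: 0.0564
gripper_force: 32.9
```

drive_tool(plan=[0.04,0,0,0.001,0,0,0,0.04,0,0,0.001,0,0,0,0.04,0,0,0.001,0,0,0])

```text
clock: 44.25
ee_pos: [0.5299, 0.0017, 0.0485]
ee_rot: [2.319, 2.119, 0.001]
wrist_force: [-5.4, 0.4, 13.2]
grip_width: 0.0565
gripper_force: 34.4
```

drive_tool(plan=[0.04,0,0,0.0008,0,0,0,0.04,0,0,0.0008,0,0,0,0.07,0,0,0.0008,0,0,0,0.0854,0,0,0.0008,0,0,0,0.0854,0,0,0.0008,0,0,0,0.0854,0,0,0.0008,0,0,0,0.0854,0,0,0.0008,0,0,0])

```text
clock: 44.83
ee_pos: [0.5297, 0.0017, 0.0468]
ee_rot: [-2.319, -2.119, 0.0]
wrist_force: [-0.0, 0.7, 0.1]
grip_width: 0.0856
gripper_force: 0.0
```

drive_tool(plan=[0.0854,0,0,-0.01,0,0,0,0.0854,0,0,-0.035,0,0,0,0.0854,0,0,-0.07,0,0,0,0.0854,0,0,-0.11,0,0,0,0.0854,0,0,-0.15,0,0,0,0.0854,0,0,-0.175,0,0,0,0.0854,0,0,-0.185,0,0,0,0.0854,0,0,-0.185,0,0,0])

```text
clock: 45.5
ee_pos: [0.5309, 0.0017, 0.2348]
ee_rot: [2.317, 2.117, 0.005]
wrist_force: [0.5, 0.3, -0.2]
grip_width: 0.0853
gripper_force: 0.0
```

Run:
```python
from h import *
p,d=grab_frame("wrist"); s=sensors.observe(); C=cam("wrist",s); q=cloud(d,C).reshape(-1,3)
k=q[(q[:,2]>.095)&(q[:,2]<.11)&(abs(q[:,0]-.527)<.045)&(abs(q[:,1]-.001)<.045)]
print(len(k),np.ptp(k,0).round(3),(k.max(0)+k.min(0))/2,k.max(0))
segs((.497,-.215,.24,-17.5),(.4668,-.434,.24,-30)); print(s["ee_pos"])
```

```text
3045 [0.051 0.051 0.008] [0.52908892 0.00086366 0.09926175] [0.55449204 0.02641226 0.10350944]
(0.497, -0.215, 0.24, -17.5) -> [-0.2188, -0.0134, -0.0073] [0.0017, -0.0004, 0.215]
(0.4668, -0.434, 0.24, -30) -> [-0.2179, 0.0371, 0.0] [0.0, 0.0, 0.2182]
[0.53016756 0.00170029 0.2327332 ]
```

Jar back at its place. Now the bottle.

drive_tool(plan=[0.0854,-0.03,-0.002,-0.005,0,0,0.03,0.0854,-0.067,-0.004,-0.01,0,0,0.065,0.0854,-0.105,-0.006,-0.01,0,0,0.1,0.0854,-0.143,-0.009,-0.01,0,0,0.14,0.0854,-0.182,-0.011,-0.01,0,0,0.18,0.0854,-0.219,-0.013,-0.01,0,0,0.215])

```text
clock: 46.05
ee_pos: [0.4956, -0.2168, 0.2403]
ee_rot: [-2.534, -1.854, 0.002]
wrist_force: [0.5, -0.5, 0.2]
grip_width: 0.0854
gripper_force: 0.0
```

drive_tool(plan=[0.0854,-0.037,0.006,0,0,0,0.04,0.0854,-0.074,0.013,0,0,0,0.075,0.0854,-0.112,0.019,0,0,0,0.11,0.0854,-0.15,0.026,0,0,0,0.15,0.0854,-0.187,0.032,0,0,0,0.19,0.0854,-0.218,0.037,0,0,0,0.218,0.0854,-0.218,0.037,0,0,0,0.218,0.0854,-0.218,0.037,0,0,0,0.218])

```text
clock: 46.72
ee_pos: [0.4656, -0.4352, 0.2394]
ee_rot: [-2.72, -1.566, 0.002]
wrist_force: [0.6, 0.1, 0.5]
grip_width: 0.0851
gripper_force: 0.0
```

drive_tool(plan=[0.0854,0,0,0,0,0,0,0.0854,0,0,0,0,0,0,0.0854,0,0,0,0,0,0], squeeze=30)

```text
clock: 46.97
ee_pos: [0.4671, -0.4331, 0.2418]
ee_rot: [-2.719, -1.573, -0.0]
wrist_force: [-0.0, 1.4, 0.3]
grip_width: 0.085
gripper_force: 0.0
```

Run:
```python
from h import *
segs((.4667,-.4340,.1365,-30)); print(sensors.observe()["ee_pos"])
```

```text
(0.4667, -0.434, 0.1365, -30) -> [-0.001, 0.0001, 0.1053] [-0.0003, -0.0002, 0.0018]
[ 0.46707867 -0.43310453  0.24184645]
```

drive_tool(plan=[0.0854,-0.001,0,0.02,0,0,0,0.0854,-0.001,0,0.045,0,0,0,0.0854,-0.001,0,0.07,0,0,0,0.0854,-0.001,0,0.09,0,0,0,0.0854,-0.001,0,0.1,0,0,0,0.0854,-0.001,0,0.105,0,0,0,0.0854,-0.001,0,0.105,0,0,0,0.0854,-0.001,0,0.105,0,0,0])

```text
clock: 47.63
ee_pos: [0.4667, -0.4352, 0.138]
ee_rot: [2.719, 1.571, 0.001]
wrist_force: [-0.5, -0.1, 0.6]
grip_width: 0.0856
gripper_force: 0.0
```

drive_tool(plan=[0.01,0,0,0,0,0,0,0.01,0,0,0,0,0,0,0.01,0,0,0,0,0,0,0.01,0,0,0,0,0,0,0.01,0,0,0,0,0,0,0.01,0,0,0,0,0,0,0.01,0,0,0,0,0,0,0.01,0,0,0,0,0,0])

```text
clock: 48.3
ee_pos: [0.4664, -0.4353, 0.1375]
ee_rot: [2.72, 1.571, 0.0]
wrist_force: [-1.9, 0.4, 6.6]
grip_width: 0.0242
gripper_force: 32.6
```

drive_tool(plan=[0.01,0,0,-0.005,0,0,0,0.01,0,0,-0.015,0,0,0,0.01,0,0,-0.03,0,0,0,0.01,0,0,-0.045,0,0,0,0.01,0,0,-0.058,0,0,0,0.01,0,0,-0.063,0,0,0,0.01,0,0,-0.063,0,0,0,0.01,0,0,-0.063,0,0,0])

```text
clock: 48.97
ee_pos: [0.4663, -0.4352, 0.1998]
ee_rot: [2.721, 1.571, 0.0]
wrist_force: [0.0, -1.1, -1.9]
grip_width: 0.0241
gripper_force: 31.6
```

Run:
```python
from h import *
print(sensors.observe()["ee_pos"]); segs((.495,-.265,.20,-17.5),(.5227,-.0983,.20,-5.2))
```

```text
[ 0.46627261 -0.43515387  0.19977586]
(0.495, -0.265, 0.2, -17.5) -> [0.1617, -0.0602, -0.0002] [0.0001, 0.0, -0.218]
(0.5227, -0.0983, 0.2, -5.2) -> [0.1673, -0.0237, 0.0] [0.0, 0.0, -0.2147]
```

drive_tool(plan=[0.01,0.018,-0.007,0,0,0,-0.025,0.01,0.045,-0.017,0,0,0,-0.06,0.01,0.075,-0.028,0,0,0,-0.1,0.01,0.105,-0.039,0,0,0,-0.14,0.01,0.135,-0.05,0,0,0,-0.18,0.01,0.162,-0.06,0,0,0,-0.218])

```text
clock: 49.47
ee_pos: [0.4948, -0.2628, 0.1989]
ee_rot: [-2.53, -1.86, 0.001]
wrist_force: [-0.4, 0.2, -2.5]
grip_width: 0.0238
gripper_force: 33.1
```

drive_tool(plan=[0.01,0.03,-0.004,0,0,0,-0.04,0.01,0.06,-0.008,0,0,0,-0.08,0.01,0.09,-0.013,0,0,0,-0.115,0.01,0.12,-0.017,0,0,0,-0.155,0.01,0.145,-0.021,0,0,0,-0.185,0.01,0.16,-0.023,0,0,0,-0.207,0.01,0.167,-0.024,0,0,0,-0.215,0.01,0.167,-0.024,0,0,0,-0.215])

```text
clock: 50.13
ee_pos: [0.5224, -0.0972, 0.1993]
ee_rot: [-2.317, -2.12, 0.001]
wrist_force: [0.9, -0.0, -1.5]
grip_width: 0.024
gripper_force: 33.1
```

drive_tool(plan=[0.01,0,0,0.01,0,0,0,0.01,0,0,0.025,0,0,0,0.01,0,0,0.04,0,0,0,0.01,0,0,0.05,0,0,0,0.01,0,0,0.055,0,0,0,0.01,0,0,0.055,0,0,0,0.01,0,0,0.055,0,0,0])

```text
clock: 50.72
ee_pos: [0.5225, -0.0988, 0.145]
ee_rot: [-2.32, -2.118, 0.0]
wrist_force: [0.6, -0.7, -1.9]
grip_width: 0.024
gripper_force: 33.2
```

Run:
```python
from h import *
print(sensors.observe()["ee_pos"]); segs((.5227,-.0983,.132,-5.2))
```

```text
[ 0.52251588 -0.09878658  0.1449948 ]
(0.5227, -0.0983, 0.132, -5.2) -> [0.0005, 0.0001, 0.013] [-0.0001, 0.0001, -0.0004]
```

drive_tool(plan=[0.01,0,0,0.006,0,0,0,0.01,0,0,0.011,0,0,0,0.01,0,0,0.014,0,0,0,0.01,0,0,0.014,0,0,0,0.01,0,0,0.014,0,0,0])

```text
clock: 51.13
ee_pos: [0.5225, -0.0983, 0.1308]
ee_rot: [-2.319, -2.119, 0.0]
wrist_force: [-0.5, 0.1, -2.3]
grip_width: 0.0237
gripper_force: 33.2
```

drive_tool(plan=[0.01,0,0,0.001,0,0,0,0.01,0,0,0.0015,0,0,0,0.01,0,0,0.0015,0,0,0])

```text
clock: 51.38
ee_pos: [0.5228, -0.0984, 0.1297]
ee_rot: [2.319, 2.119, 0.0]
wrist_force: [0.4, 0.8, 1.0]
grip_width: 0.0238
gripper_force: 33.7
```

drive_tool(plan=[0.01,0,0,0.0005,0,0,0,0.01,0,0,0.0005,0,0,0,0.04,0,0,0.0005,0,0,0,0.0854,0,0,0.0005,0,0,0,0.0854,0,0,0.0005,0,0,0,0.0854,0,0,0.0005,0,0,0,0.0854,0,0,0.0005,0,0,0,0.0854,0,0,0.0005,0,0,0])

```text
clock: 52.05
ee_pos: [0.5226, -0.0983, 0.1289]
ee_rot: [-2.32, -2.119, 0.0]
wrist_force: [-0.1, -0.1, 0.5]
grip_width: 0.0855
gripper_force: 0.0
```

drive_tool(plan=[0.0854,0,0,-0.01,0,0,0,0.0854,0,0,-0.03,0,0,0,0.0854,0,0,-0.06,0,0,0,0.0854,0,0,-0.085,0,0,0,0.0854,0,0,-0.105,0,0,0,0.0854,0,0,-0.11,0,0,0,0.0854,0,0,-0.11,0,0,0,0.0854,0,0,-0.11,0,0,0])

```text
clock: 52.72
ee_pos: [0.5225, -0.0984, 0.2387]
ee_rot: [-2.32, -2.119, 0.0]
wrist_force: [-0.9, -0.2, -1.3]
grip_width: 0.0855
gripper_force: 0.0
```

Run:
```python
from h import *
p,d=grab_frame("wrist"); s=sensors.observe(); C=cam("wrist",s); q=cloud(d,C).reshape(-1,3); print(s["ee_pos"],s["wrist_force"],s["joint_vel"].round(3))
for a in(.132,.142,.150,.16,.17):
    k=q[(q[:,2]>a)&(q[:,2]<a+.01)&(abs(q[:,0]-.523)<.035)&(abs(q[:,1]+.098)<.035)]
    if len(k): print(a,len(k),np.ptp(k,0).round(3),(k.max(0)+k.min(0))[:2]/2)
p,d=grab_frame("scene"); save("s5",cv2.resize(p[110:420,180:500],None,fx=2,fy=1.9))
```

```text
[ 0.52215899 -0.09827487  0.23805859] [-0.03483417  1.06688441 -0.63981125] [-0.     0.005 -0.013 -0.004 -0.    -0.003]
0.132 1729 [0.043 0.043 0.01 ] [ 0.52227688 -0.09958999]
0.142 552 [0.025 0.023 0.01 ] [ 0.52205045 -0.09887264]
0.15 205 [0.015 0.012 0.01 ] [ 0.52189299 -0.09809032]
0.16 115 [0.01  0.006 0.01 ] [ 0.52220578 -0.09853052]
0.17 97 [0.008 0.006 0.01 ] [ 0.52188934 -0.09955572]
```

View pics/s5.png

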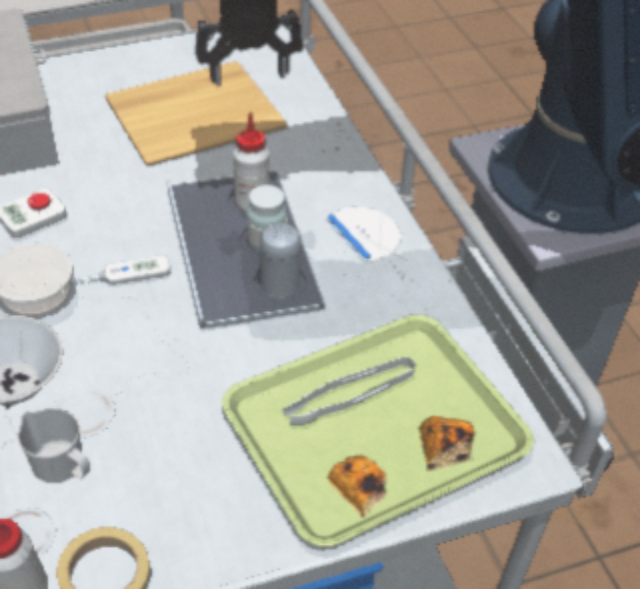

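All containers are upright in their wells, the tongs lie on the tray beside the cake, and the gripper is clear; handing in.

```bash
python3 -c "
from h import *
print(workorder.finish_job())"
```

```text
the job is handed in; nothing more can be done
None
```

The job is handed in, with no verdict returned: the last images show all three containers upright in their original wells (about 2 mm from where they started), the tongs flat and lengthwise on the tray's empty half, and the cake undisturbed.

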